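# Nest the washed mould-box corner angles

### The job

Two washed aluminium corner angles have been left to drip on the sloping wire rack. Take them off and nest both, one after the other, over the matching angle that lies ridge up on the plywood ware board, so that the three make one tidy stack on the board: each fully down on the one below, leg on leg, ends flush. Leave the little wooden board on the rack and the other things where they are.

Things in the scene. Friction and masses are not known exactly. Their poses are not given: they have to be found in the camera images.
- angle_a: Aluminium angle, legs 40 wide, 6 thick, 90 deg, 180 mm long, 0.15-0.3 kg, lying ridge up on its two leg edges, on the drip rack. Origin: mid length, midway between the legs, in the plane of its lowest lines. x along its length, y across, z out through the ridge. Ridge at z 32.5; outermost line of each leg edge at y +-28.3, z 4.2 (grip there); inner corner of the hollow at z 24. Alike end for end.
- angle_b: Same as angle_a. Both lie lengthwise down the rack's slope (x axis up the slope, away from the robot) on two cross rods, 55 mm either side of their middles, with nothing under the middle and the lower end at the lip rod. A section fully nested on another has its origin 8.5 mm above the other's along z, same x and y.
- angle_c: Same as angle_a (same size and frame), lying loose on the ware board, ridge up, its two leg edges on the board. It is the bottom of the stack to be made.
- rack: Fixed drip rack of 10 mm steel rod, all in mm: 334 wide (y), 170 deep, 130 high. Origin: on the table below mid slope; x toward the high end, away from the robot. Its slope rises 32 deg (0.56 rad) toward +x; things rest in a plane 85 mm above the origin, at about y -95, 0, 95: two angles and a wooden board in random order. Side rails at y +-162; lip rod 13 above that plane.
- board: Fixed plywood ware board lying flat on the table, 270 mm (x) by 320 mm (y), 12 mm thick. Origin: centre of its underside. It stands on the left or the right, the drip rack on the other side.
- strip: Small wooden mould board, 180 x 60 x 9 mm, lying flat on the drip rack lengthwise down the slope, in one of the three places. Origin: centre of its underside. It stays where it is.
- clamp: Black-handled steel spring clamp, about 110 x 70 x 22 mm, lying on its side on the ware board near its +y edge. Origin: under its pivot pin. It stays where it is.
- cup: Terracotta cup, 72 mm across, 75 mm tall, upright on the table. Origin: centre of its underside. It stays where it is.
- rib: Flat wooden potter's rib, half-moon, 66 x 36 x 6 mm, lying on the table between rack and board. Origin: centre of its underside. It stays where it is.
- loop: Loop tool with a wooden handle, about 175 mm long, 13 mm thick, lying on the table along its x axis between rack and board. Origin: under its middle. It stays where it is.
Mind the look-alikes: they are no part of the job. What is shaped like the angle_b but blue is not meant. What is shaped like the angle_c but blue is not meant.

How it is judged (in metres and radians):
At the end, for the whole second after the job is handed in: One stack ridge up on the ware board, angle_c lowest, the others in either order: each 7 to 10 mm above the one below along z, within 3 mm sideways and 8 mm lengthwise, lengths parallel within 0.05 rad (either way round), z axes within 0.06 rad, all at rest (angle between angle_c's own z axis and vertical below 0.05 rad and z of angle_c in the frame of board between 0.0095 and 0.0145 m and x of angle_c in the frame of board between -0.13 and 0.13 m and y of angle_c in the frame of board between -0.16 and 0.16 m and linear speed of each of angle_a, angle_b, angle_c below 0.01 m/s and ((x of angle_a in the frame of angle_c between -0.008 and 0.008 m and y of angle_a in the frame of angle_c between -0.003 and 0.003 m and z of angle_a in the frame of angle_c between 0.007 and 0.01 m and angle between the x axis of angle_a and the x axis of angle_c, either way round below 0.05 rad and angle between the z axis of angle_a and the z axis of angle_c, either way round below 0.06 rad and x of angle_b in the frame of angle_a between -0.008 and 0.008 m and y of angle_b in the frame of angle_a between -0.003 and 0.003 m and z of angle_b in the frame of angle_a between 0.007 and 0.01 m and angle between the x axis of angle_b and the x axis of angle_a, either way round below 0.05 rad and angle between the z axis of angle_b and the z axis of angle_a, either way round below 0.06 rad) or (x of angle_b in the frame of angle_c between -0.008 and 0.008 m and y of angle_b in the frame of angle_c between -0.003 and 0.003 m and z of angle_b in the frame of angle_c between 0.007 and 0.01 m and angle between the x axis of angle_b and the x axis of angle_c, either way round below 0.05 rad and angle between the z axis of angle_b and the z axis of angle_c, either way round below 0.06 rad and x of angle_a in the frame of angle_b between -0.008 and 0.008 m and y of angle_a in the frame of angle_b between -0.003 and 0.003 m and z of angle_a in the frame of angle_b between 0.007 and 0.01 m and angle between the x axis of angle_a and the x axis of angle_b, either way round below 0.05 rad and angle between the z axis of angle_a and the z axis of angle_b, either way round below 0.06 rad))); the robot touches nothing.
It fails at once if the small wooden mould board is moved more than 40 mm (distance of strip from where it was at the start of the episode above 0.04 m).
It fails at once if the spring clamp is moved more than 40 mm (distance of clamp from where it was at the start of the episode above 0.04 m).
It fails at once if the cup is moved more than 40 mm (distance of cup from where it was at the start of the episode above 0.04 m).
It fails at once if the wooden rib is moved more than 40 mm (distance of rib from where it was at the start of the episode above 0.04 m).
It fails at once if the loop tool is moved more than 40 mm (distance of loop from where it was at the start of the episode above 0.04 m).
It also fails if it takes over 64 s, if anything falls off the work surface, if the arm or the gripper's body presses on something with over 40 N, if the wrist force passes 120 N, or if a joint passes its speed limit or range.

### The arm

A 6-joint arm with a two-finger parallel gripper is mounted at the origin on the work surface. World frame = base frame: x ahead of the robot, y to its left, z up, the work surface at z = 0. Lengths are in m, angles in degrees, forces in N, time in s.
With the tool pointing down it reaches from about 0.4 to 0.825 m from the base axis. Payload 7 kg.
Tool frame: the origin (TCP) lies midway between the tips of the shut fingers; the grasp point (between the pads) lies ctrl.tcp_to_grasp behind it (ctrl.tcp_to_grasp is the distance from the TCP to the grasp point, in m); y points along the fingers, z is the direction in which the jaws open and shut, and the axes are right-handed (so a half turn about y gives the same grasp; the last joint's range is limited). The gripper opens to 88 mm and grips with 3 to 60 N. Pads are 19 mm wide; open, the fingers measure 130 mm over their backs; the gripper's body (78 mm by 193 mm) begins 47 mm behind the grasp point.
Start: joints at [87.84, 20.546, 0.682, 0, -70.136, -16.507], TCP at [0.216, 0.639, 0.227] pointing down, gripper open.
Joint ranges: [-176.03, 176.03], [-82.01, 121.73], [-58.28, 71.71], [-173.87, 95.51], [-174.79, -0.11], [-173.66, 173.66]. Speed limits (degrees/s): [136.94, 136.94, 172.46, 180, 180, 180].

### API

Orientations are given as [roll, pitch, yaw] about the fixed x, y, z axes, in that order (R = Rz(yaw) Ry(pitch) Rx(roll)).
In Python, from plant import ctrl, snapshot, silhouettes gives the robot as it stands.
- The arm moves only by the shell command python3 -m pendant 'ROWS'. ROWS is JSON, a list that holds one entry, the list of rows, each a list of 7 numbers: the shift along the tool's x, y, z in cm, then the turn, a rotation vector about the tool's x, y, z in degrees, then the opening, from 0 (shut) to 1 (fully open). In form: [[[x, y, z, rx, ry, rz, hand], ...]]. A call has 1 to 12 rows; each row shifts and turns the commanded pose from where the row before left it, along the tool's axes as they then stand; what a row does not reach is not made up. A row lasts 1/12 s, in which the tool goes at most 41.7 mm and 7.16 degrees, less where a joint would pass 70% of its speed; a pose out of reach is approached as far as the arm can. A call with a gripper value outside its range is refused whole. The fingers move at their own pace and stop on an object; the grip force is fixed at half the most. Time passes only in rows, so rows that do not move let the fingers close. It gives the time, the measured TCP pose, the force and the opening at its end, in the units of the state.
- ctrl.get_obs(): the state, without advancing time (a new reading comes with each control period).
- snapshot(name): name is "scene" or "top" or "wrist"; returns a dict with "image" (384x512x3 uint8, red, green, blue), "camera_matrix" (3x3 intrinsics, pixels), "eye" and "orientation" of the camera in the world; the wrist camera has in their place "mount" (4x4, takes a point from camera to tool coordinates, whose origin is the TCP and whose axes are the tool frame's). Camera axes: x right, y down, z forward; pixel columns grow to the right and rows downward; lengths in m; the calibration is good to about 2 mm. A picture is of the moment at which its call begins: read the wrist's pose just before it. There is no depth.
- ctrl.close_job(): hands the job in, once; it reports no verdict.
Trained networks look in a picture, given as the dict that the camera call returned (one of the last four; its "shot" number tells which), for a name from the list of things; names that differ only in an ending like _2 or _b are one class to them, and where a whole thing is asked for, a point or a joint stands for the part that bears it (a point fixed in the world has none). Each returns a list of dicts, best first, with "confidence" (0 to 1); they miss things now and then, are a little off and sometimes report something else, mostly with a low value. They report only what shows in the picture. A call takes as long as a camera call. They do not tell look-alikes from the thing itself.
- silhouettes(picture, thing): "mask" (384x512 bool, what is visible of it) and "bbox" ([left, top, width, height] in pixels, round what is visible of it).
The state is a dict: "clock": time; "joint_pos": joint angles; "qvel": joint speeds; "tau": joint torques, N m; "tool_pos": TCP position; "orientation": TCP orientation; "force": force on the tool from outside, world axes, zero at the start; "moment": the same for the moment, N m; "opening": finger opening in m.
Only numpy, scipy, OpenCV 4.12 (cv2) and the standard library are available. Lean on these libraries where they do the work, as an engineer would, in place of code of your own. Each camera call takes 0.05 s, during which the arm holds its last target.

## Working session

There is one attempt and no reset: what is moved stays moved. The work goes in short steps, Python scripts to look and compute and a shell command to move; the robot and the scene stay as the last step left them, time stands still between calls to the robot, and variables do not carry over. Pictures are saved under pics/ and viewed, and the job is handed in when it is done.

```bash
ls -la; mkdir -p pics; cat > h.py <<'E'
import numpy as np, cv2
from plant import ctrl, snapshot, silhouettes
from scipy.spatial.transform import Rotation as R
def save(img,name,scale=1):
    im=cv2.cvtColor(img,cv2.COLOR_RGB2BGR)
    if scale!=1: im=cv2.resize(im,None,fx=scale,fy=scale,interpolation=cv2.INTER_CUBIC)
    cv2.imwrite('pics/'+name+'.png',im)
E
python3 - <<'E'
from h import *
o=ctrl.get_obs(); print(o, ctrl.tcp_to_grasp)
import pickle
D={}
for n in ["scene","top","wrist"]:
    s=snapshot(n); D[n]=s; save(s["image"],n+"0",1.5)
    print(n,{k:(np.array(v).round(4).tolist() if k!="image" else None) for k,v in s.items()})
    if n!="wrist":
        for t in ["angle_a","strip","clamp","cup","rib","loop","rack","board"]:
            print(t,[(x["confidence"],x["bbox"]) for x in silhouettes(s,t)])
pickle.dump(D,open("d0.pkl","wb"))
E
```

```text
total 12
drwxr-xr-x  3 agent agent 4096 Dec  7 13:40 .
drwxr-xr-x 23 root  root  4096 Dec  7 13:40 ..
drwxr-xr-x  2 agent agent 4096 Dec  7 13:40 pics
{'clock': 0.0, 'joint_pos': array([ 8.78401309e+01,  2.05902067e+01,  6.31804986e-01, -2.02659900e-02,
       -7.01328194e+01, -1.65074531e+01]), 'qvel': array([ 0.02958323, -0.00700585,  0.07486671, -0.02013897,  0.05640496,
       -0.11783818]), 'tau': array([ 4.12254713e-04, -5.82725966e+01,  2.93059534e+01,  6.99706256e+00,
        6.86616695e-03, -1.69444907e-04]), 'tool_pos': array([0.21591094, 0.63901991, 0.22562111]), 'orientation': array([-8.99071251e+01,  7.65622197e-03,  1.61325782e+02]), 'force': array([-0.20659791, -0.80702504, -0.74838278]), 'moment': array([-0.06771461, -0.04804306, -0.05494883]), 'opening': 0.0876734284530258} 0.0188
scene {'image': None, 'camera_matrix': [[495.2859, 0.0, 242.0303], [0.0, 495.2859, 198.6748], [0.0, 0.0, 1.0]], 'eye': [1.2313, 0.3215, 1.272], 'orientation': [-145.749, 0.5285, 122.5616], 'shot': 1}
angle_a [(0.84, [312.1, 224.0, 38.2, 36.8]), (0.77, [386.6, 197.3, 44.6, 54.5]), (0.74, [34
[... 853 characters left out ...]
])]
strip [(0.57, [90.1, 172.3, 27.7, 57.4])]
clamp [(0.82, [250.8, 208.7, 17.6, 34.1])]
cup [(0.73, [81.3, 172.2, 110.4, 56.8]), (0.6, [201.9, 130.2, 25.2, 24.8])]
rib [(0.68, [200.5, 131.5, 25.0, 21.2]), (0.5, [214.5, 225.4, 15.4, 21.3]), (0.21, [244.1, 170.5, 101.5, 85.8])]
loop [(0.48, [214.4, 177.5, 7.0, 37.5])]
rack [(0.56, [80.9, 171.8, 112.8, 56.1]), (0.31, [88.8, 173.0, 27.1, 57.5])]
board [(0.85, [242.0, 170.9, 105.2, 86.3])]
wrist {'image': None, 'camera_matrix': [[307.0421, 0.0, 249.9477], [0.0, 307.0421, 191.5774], [0.0, 0.0, 1.0]], 'mount': [[0.0009, 0.9689, 0.2473, -0.0665], [-0.0007, -0.2473, 0.9689, -0.1585], [1.0, -0.0011, 0.0004, -0.0006], [0.0, 0.0, 0.0, 1.0]], 'shot': 3}
```

View pics/scene0.png

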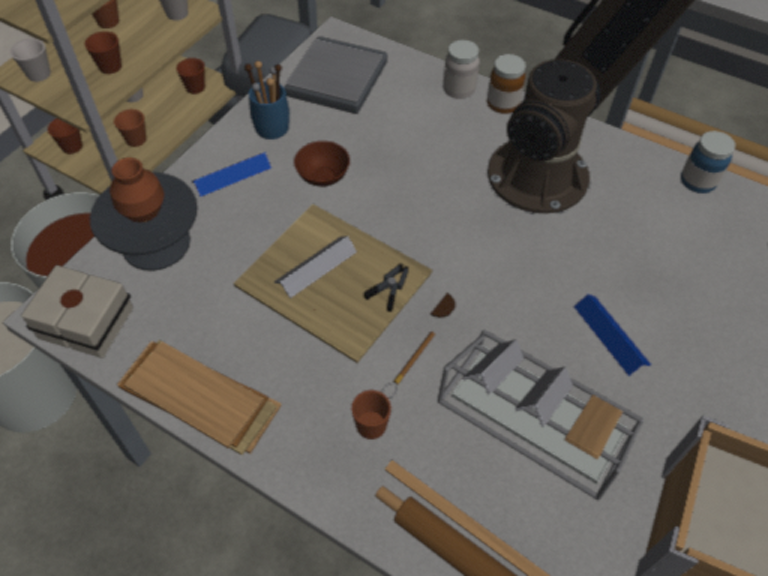

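View pics/top0.png

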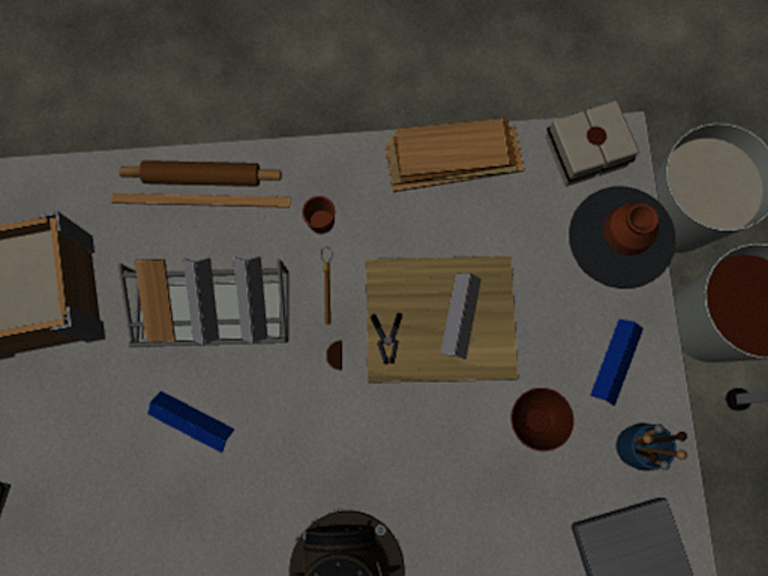

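View pics/wrist0.png

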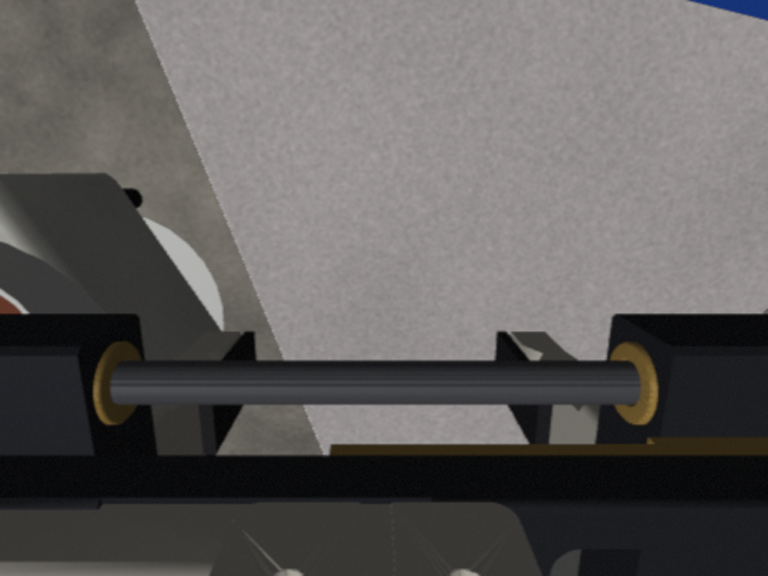

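Candidates at 768×576 in the top picture:
- Grey angles on the rack: (200,300) and (250,300).
- Grey angle on the board, angle_c: (460,315).
- Blue look-alikes, to be left: (190,420) and (617,362).
- Wooden strip: (155,300), in the leftmost rack slot.

The rack is on the +y side. I'll do a coarse fit from the fixed cameras.

```bash
cat >> h.py <<'E'
def campose(s,obs=None):
    if "mount" in s:
        T=np.eye(4);T[:3,:3]=R.from_euler('xyz',obs["orientation"],degrees=True).as_matrix();T[:3,3]=obs["tool_pos"]
        return T@np.array(s["mount"])
    T=np.eye(4);T[:3,:3]=R.from_euler('xyz',s["orientation"],degrees=True).as_matrix();T[:3,3]=s["eye"];return T
def proj(P,K,T):
    q=(np.asarray(P)-T[:3,3])@T[:3,:3]; return q[:,:2]/q[:,2:]*[K[0][0],K[1][1]]+[K[0][2],K[1][2]]
def angle_pts(L=.18):
    p=[(0,.0325),(.0283,.0042),(.024,0),(0,.024),(-.024,0),(-.0283,.0042)]
    return np.array([(sx*L/2,y,z) for sx in(-1,1) for y,z in p])
def pose(x,y,z,yaw,pitch=0):
    # pitch>0: +x end rises
    T=np.eye(4);T[:3,:3]=(R.from_euler('z',yaw,degrees=True)*R.from_euler('y',-pitch,degrees=True)).as_matrix();T[:3,3]=(x,y,z);return T
def tf(T,P): return P@T[:3,:3].T+T[:3,3]
def ray(u,v,K,T):
    d=T[:3,:3]@np.array([(u-K[0][2])/K[0][0],(v-K[1][2])/K[1][1],1]);return T[:3,3],d
def onplane(u,v,K,T,z):
    e,d=ray(u,v,K,T);return e+d*(z-e[2])/d[2]
def polys(T,K,C):
    """silhouette mask polygons: faces of the section"""
    q=proj(tf(T,angle_pts()),K,C); F=[]
    for i in range(6):
        j=(i+1)%6; F.append(q[[i,j,j+6,i+6]])
    F.append(q[[0,1,2,3]]);F.append(q[[0,3,4,5]]);F.append(q[[6,7,8,9]]);F.append(q[[6,9,10,11]])
    return F
def render(T,K,C,shape,up=4):
    m=np.zeros((shape[0]*up,shape[1]*up),np.uint8)
    for f in polys(T,K,C):
        cv2.fillConvexPoly(m,np.round(((f+.5)*up-.5)*16).astype(np.int32),1,shift=4)
    return cv2.resize(m.astype(np.float32),(shape[1],shape[0]),interpolation=cv2.INTER_AREA)
E
python3 - <<'E'
from h import *
import pickle
D=pickle.load(open("d0.pkl","rb"))
s=D["top"];K=np.array(s["camera_matrix"]);C=campose(s)
for n,(u,v),z in [("board c TL",(367,258),.012),("TR",(513,257),.012),("BL",(369,382),.012),("BR",(518,379),.012),("cup",(320,212),.07),("loop",(326,290),.006),("rib",(335,355),.006),("rack1",(200,300),.12),("rack2",(250,300),.12),("c",(460,315),.04),("base",(345,540),.1),("clamp",(388,338),.02)]:
    print(n,onplane(u/1.5,v/1.5,K,C,z).round(3))
im=s["image"][150:270,70:370]; save(im,"topcrop",2.6)
E
```

```text
board c TL [ 0.644 -0.09   0.012]
TR [ 0.622 -0.409  0.012]
BL [ 0.374 -0.075  0.012]
BR [ 0.356 -0.391  0.012]
cup [0.738 0.003 0.07 ]
loop [0.581 0.005 0.006]
rib [ 0.437 -0.006  0.006]
rack1 [0.555 0.253 0.12 ]
rack2 [0.547 0.152 0.12 ]
c [ 0.498 -0.278  0.04 ]
base [ 0.068 -0.009  0.1  ]
clamp [ 0.463 -0.122  0.02 ]
```

View pics/topcrop.png

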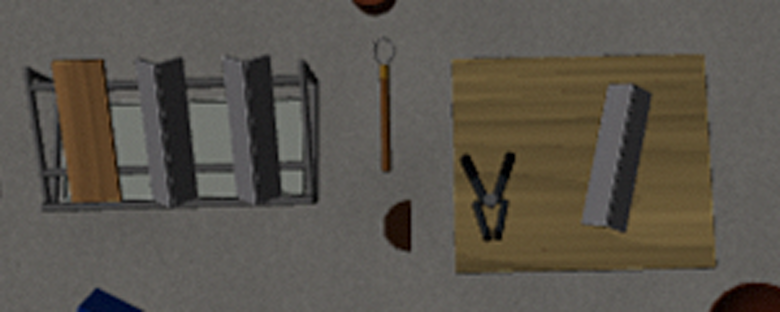

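```bash
cat >> h.py <<'E'
def plan(pos,Rt,N,obs=None):
    o=obs or ctrl.get_obs(); R0=R.from_euler('xyz',o["orientation"],degrees=True); Rt=Rt if isinstance(Rt,R) else R.from_euler('xyz',Rt,degrees=True)
    r=(R0.inv()*Rt).as_rotvec()/N
    S=sum(((R0*R.from_rotvec(r*i)).as_matrix() for i in range(N)))
    d=np.linalg.solve(S,np.asarray(pos)-o["tool_pos"])
    print(N,"rows of",(d*100).round(3).tolist(),np.degrees(r).round(3).tolist(),"| |d|mm",round(np.linalg.norm(d)*1000,1),"rot",round(np.degrees(np.linalg.norm(r)),2))
E
python3 - <<'E'
from h import *
plan([.5,.2,.30],[-90,0,180],16)
E
```

```text
16 rows of [-2.231, -0.459, 2.411] [0.0, -1.167, 0.0] | |d|mm 33.2 rot 1.17
```

```bash
python3 -m pendant '[[[-2.23,-0.46,2.41,0,-1.17,0,0.8],[-2.23,-0.46,2.41,0,-1.17,0,0.8],[-2.23,-0.46,2.41,0,-1.17,0,0.8],[-2.23,-0.46,2.41,0,-1.17,0,0.8],[-2.23,-0.46,2.41,0,-1.17,0,0.8],[-2.23,-0.46,2.41,0,-1.17,0,0.8],[-2.23,-0.46,2.41,0,-1.17,0,0.8],[-2.23,-0.46,2.41,0,-1.17,0,0.8]]]'
python3 -m pendant '[[[-2.23,-0.46,2.41,0,-1.17,0,0.8],[-2.23,-0.46,2.41,0,-1.17,0,0.8],[-2.23,-0.46,2.41,0,-1.17,0,0.8],[-2.23,-0.46,2.41,0,-1.17,0,0.8],[-2.23,-0.46,2.41,0,-1.17,0,0.8],[-2.23,-0.46,2.41,0,-1.17,0,0.8],[-2.23,-0.46,2.41,0,-1.17,0,0.8],[-2.23,-0.46,2.41,0,-1.17,0,0.8],[0,0,0,0,0,0,0.8],[0,0,0,0,0,0,0.8]]]'
python3 - <<'E'
from h import *
import pickle
o=ctrl.get_obs(); s=snapshot("wrist"); save(s["image"],"w1",1.5)
print(o["tool_pos"],o["orientation"],o["opening"],o["qvel"].round(2))
S={t:silhouettes(s,t) for t in("angle_a","strip")}
for t in S: print(t,[(x["confidence"],x["bbox"]) for x in S[t]])
pickle.dump((o,s,S),open("w1.pkl","wb"))
E
```

```text
clock: 1.62
tool_pos: [0.3405, 0.4067, 0.2639]
orientation: [-90.0, 0.0, 170.8]
force: [0.1, 0.7, 1.4]
opening: 0.0699
clock: 2.45
tool_pos: [0.5009, 0.1989, 0.3002]
orientation: [-90.0, 0.0, 179.9]
force: [-0.5, 0.0, -0.6]
opening: 0.0699
[0.50091046 0.19891988 0.30024104] [-9.00056489e+01  8.61934786e-03  1.79863783e+02] 0.06994589566366828 [ 2.42 -0.42 -1.07 -0.53  0.23 -1.36]
angle_a [(0.85, [138.4, 228.6, 101.6, 66.2]), (0.79, [157.5, 33.6, 67.1, 150.8]), (0.77, [257.7, 40.0, 65.4, 152.2])]
strip [(0.92, [59.3, 26.0, 98.8, 146.7]), (0.26, [257.7, 37.1, 69.7, 155.3])]
```

View pics/w1.png

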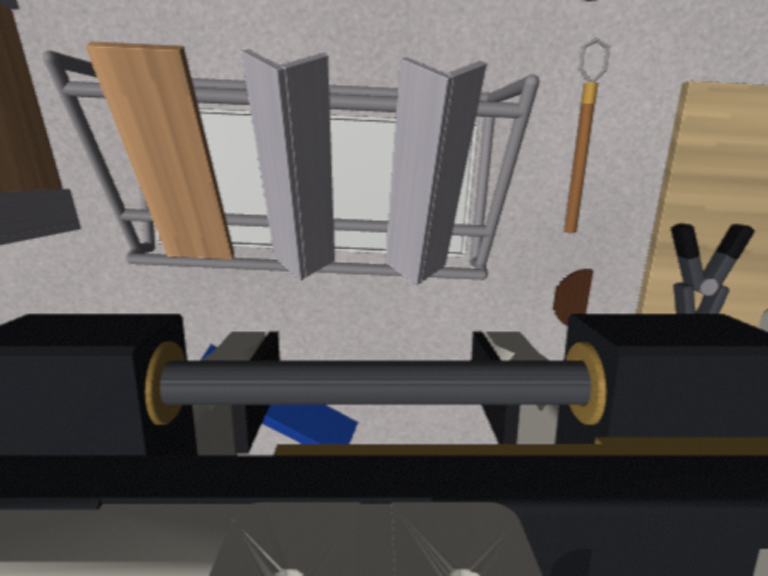

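```bash
cat >> h.py <<'E'
from scipy.optimize import minimize, least_squares
def fitmask(views,p0,free,steps,rack=True):
    """views: (mask,K,C). p=[x,y,z,yaw,pitch]"""
    p0=np.array(p0,float); free=list(free)
    ms=[cv2.GaussianBlur(m.astype(np.float32),(0,0),.8) for m,_,_ in views]
    def f(q):
        p=p0.copy();p[free]=q; e=0
        for m,(_,K,C) in zip(ms,views):
            r=cv2.GaussianBlur(render(pose(*p),K,C,m.shape),(0,0),.8)
            e+=((r-m)**2).sum()/m.sum()
        return e
    q=p0[free]; st=np.array(steps)
    for k in range(2):
        sx=np.vstack([q]+[q+np.eye(len(q))[i]*st[i] for i in range(len(q))])
        res=minimize(f,q,method="Nelder-Mead",options=dict(initial_simplex=sx,xatol=1e-4,fatol=1e-5,maxiter=400)); q=res.x; st=st/2
    p=p0.copy();p[free]=q; return p,res.fun
def overlay(img,Ts,K,C,sc=1,col=(0,255,0)):
    im=cv2.resize(img,None,fx=sc,fy=sc,interpolation=cv2.INTER_CUBIC)
    for T in Ts:
        for f in polys(T,K,C): cv2.polylines(im,[np.round(((f+.5)*sc-.5)*8).astype(np.int32)],True,col,1,cv2.LINE_AA,3)
    return im
E
cat > f1.py <<'E'
from h import *
import pickle
o,s,S=pickle.load(open("w1.pkl","rb")); D=pickle.load(open("d0.pkl","rb"))
K=np.array(s["camera_matrix"]);C=campose(s,o)
rs=[]
for i,y in ((1,.253),(2,.152)):
    m=S["angle_a"][i]["mask"]
    for free,st in (([0,1,3],[.01,.01,3]),([0,1,2,3],[.01,.01,.01,3]),([0,1,2,3,4],[.01,.01,.01,3,3])):
        p,e=fitmask([(m,K,C)],[.55,y,.085,0,32.],free,st); print(i,p.round(4),round(e,4))
        if len(free)==4: rs.append(pose(*p))
im=overlay(s["image"],rs,K,C,3); save(im[60:660,450:1050],"w1o")
t=D["top"]; im=overlay(t["image"],rs,np.array(t["camera_matrix"]),campose(t),5); save(im[800:1200,400:1000],"t1o")
E
python3 f1.py
```

```text
1 [ 0.5667  0.2611  0.085  -2.7018 32.    ] 0.0036
1 [ 0.567   0.2616  0.0819 -2.6865 32.    ] 0.002
1 [ 0.5669  0.2618  0.0807 -2.5385 31.4845] 0.0018
2 [ 0.5611  0.1593  0.085  -3.0623 32.    ] 0.01
2 [ 0.5615  0.1587  0.08   -3.0515 32.    ] 0.0053
2 [ 0.5614  0.1585  0.0778 -3.1989 31.0994] 0.0046
```

View pics/w1o.png

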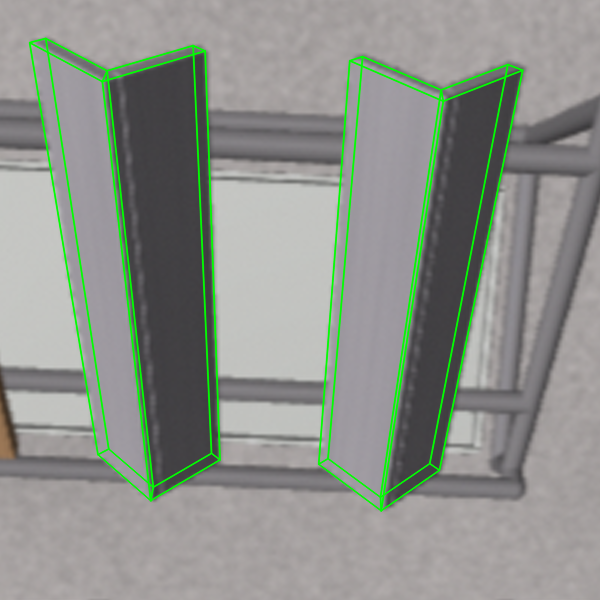

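View pics/t1o.png

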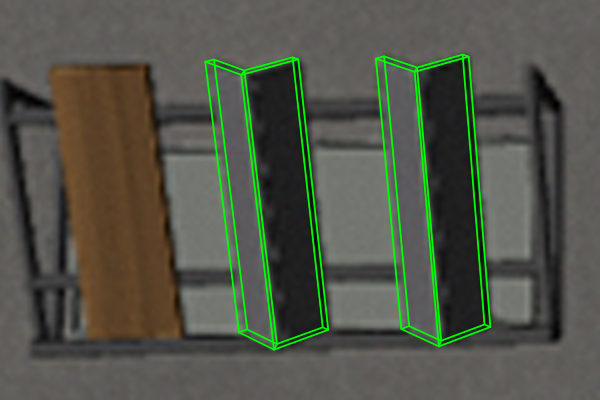

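```bash
cat >> h.py <<'E'
def tool_for(T,dz,dx=0):
    """tool pose with TCP at local (dx,0,dz)"""
    X,Y,Z=T[:3,:3].T; return T[:3,3]+X*dx+Z*dz, R.from_matrix(np.stack([-X,-Z,-Y],1))
E
python3 - <<'E'
from h import *
T=pose(.5615,.1587,.0805,-3.05,32)
p,r=tool_for(T,.10); print(p); plan(p,r,7)
E
```

```text
[0.50858314 0.16151956 0.16530481]
7 rows of [0.324, 1.929, 0.546] [0.125, 0.433, 4.572] | |d|mm 20.3 rot 4.59
```

```bash
python3 -m pendant '[[[0.32,1.93,0.55,0.12,0.43,4.57,0.8],[0.32,1.93,0.55,0.12,0.43,4.57,0.8],[0.32,1.93,0.55,0.12,0.43,4.57,0.8],[0.32,1.93,0.55,0.12,0.43,4.57,0.8],[0.32,1.93,0.55,0.12,0.43,4.57,0.8],[0.32,1.93,0.55,0.12,0.43,4.57,0.8],[0.32,1.93,0.55,0.12,0.43,4.57,0.8],[0,0,0,0,0,0,0.8],[0,0,0,0,0,0,0.8]]]'
cat > f2.py <<'E'
from h import *
import pickle,sys
o=ctrl.get_obs(); s=snapshot("wrist"); save(s["image"],"w2",1.5)
S=silhouettes(s,"angle_a"); print([(x["confidence"],x["bbox"]) for x in S])
pickle.dump((o,s,S),open("w2.pkl","wb"))
print(o["tool_pos"],o["orientation"],o["force"],o["qvel"].round(2))
K=np.array(s["camera_matrix"]);C=campose(s,o)
im=overlay(s["image"],[pose(.5615,.1587,.0805,-3.05,32),pose(.567,.2616,.082,-2.7,32)],K,C,1.5); save(im,"w2o")
E
python3 f2.py
```

```text
clock: 3.35
tool_pos: [0.5168, 0.162, 0.191]
orientation: [-89.3, 28.7, 177.0]
force: [-0.4, -1.0, 0.7]
opening: 0.0699
[(0.69, [91.3, 99.5, 87.2, 186.7]), (0.62, [215.7, 96.0, 71.3, 204.5])]
[0.51677609 0.16199743 0.19099683] [-89.27908365  28.7215713  176.98140031] [-0.35740022 -0.97130747  0.71449394] [ 0.66  0.03  3.67 -5.05 -1.28  2.28]
```

View pics/w2o.png

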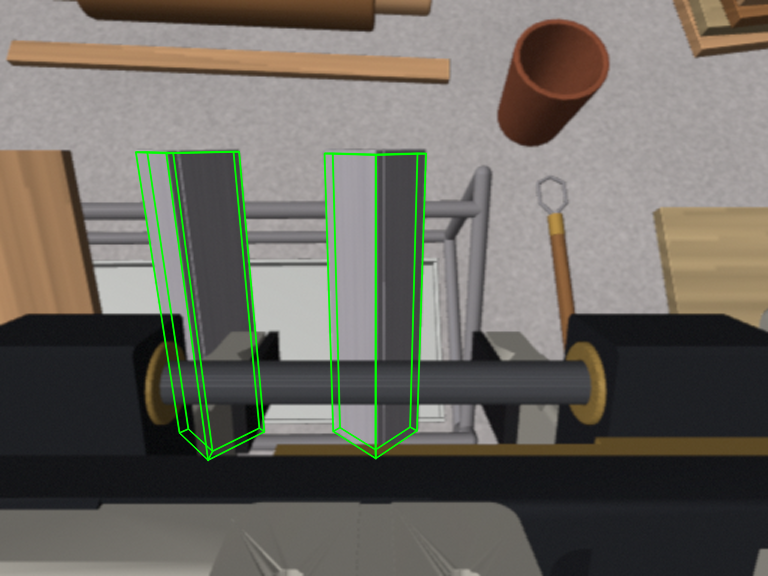

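```bash
python3 - <<'E'
from h import *
T=pose(.5615,.1580,.081,-3.05,32)
p,r=tool_for(T,.07); plan(p,r,4)
p2,_=tool_for(T,-.0068)
class O(dict):pass
plan(p2,r,6,dict(orientation=r.as_euler('xyz',degrees=True),tool_pos=p))
E
```

```text
4 rows of [0.502, 1.209, 0.067] [-0.147, -0.022, 0.805] | |d|mm 13.1 rot 0.82
6 rows of [0.0, 1.28, -0.0] [-0.0, -0.0, 0.0] | |d|mm 12.8 rot 0.0
```

```bash
python3 -m pendant '[[[0.5,1.21,0.07,-0.15,-0.02,0.8,0.8],[0.5,1.21,0.07,-0.15,-0.02,0.8,0.8],[0.5,1.21,0.07,-0.15,-0.02,0.8,0.8],[0.5,1.21,0.07,-0.15,-0.02,0.8,0.8],[0,0,0,0,0,0,0.8],[0,0,0,0,0,0,0.8]]]'
python3 - <<'E'
from h import *
o=ctrl.get_obs();T=pose(.5615,.1580,.081,-3.05,32)
print(o["orientation"]); p2,r=tool_for(T,-.0068); plan(p2,r,6)
s=snapshot("wrist"); K=np.array(s["camera_matrix"]);C=campose(s,o)
save(overlay(s["image"],[T],K,C,1.5),"w3o")
E
```

```text
clock: 3.95
tool_pos: [0.5411, 0.1699, 0.1689]
orientation: [-89.1, 29.4, 177.0]
force: [0.1, -0.5, -0.3]
opening: 0.0701
[-89.11249748  29.40451537 176.95549654]
6 rows of [0.438, 1.555, 0.167] [-0.147, 0.004, 0.433] | |d|mm 16.2 rot 0.46
```

View pics/w3o.png

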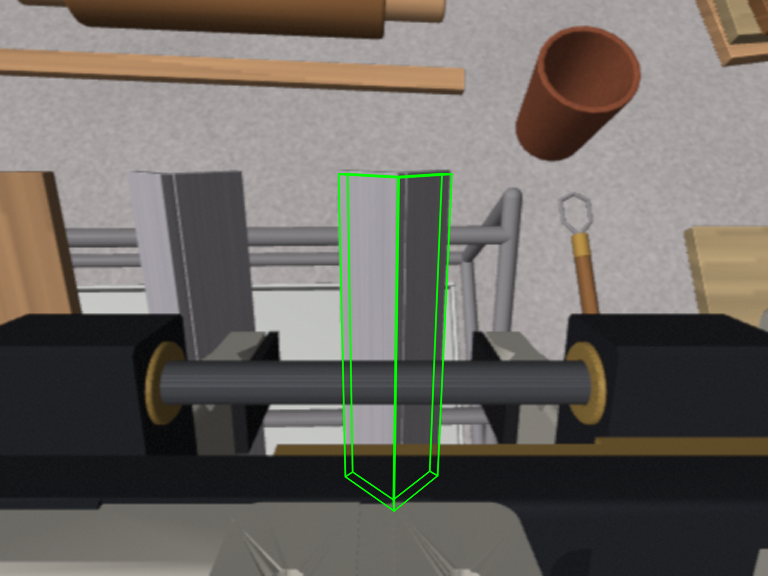

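```bash
python3 - <<'E'
from h import *
print(ctrl.get_obs()["joint_pos"].round(2)); print([n for n in dir(ctrl) if n[0]!='_'])
E
```

```text
[ 3.921e+01  6.000e-02 -5.810e+01  6.499e+01 -2.214e+01 -1.180e+01]
['PlanningError', 'close_job', 'get_obs', 'tcp_to_grasp']
```

```bash
cat > kin.py <<'E'
from h import *
import pickle,itertools
def fk(q,P,s4=1,s6=1):
    d1,a1,a2,a3,d4,L,c6=P[:7]
    E=lambda ax,a:R.from_euler(ax,a,degrees=True)
    r=E('z',q[0]); p=np.array([0,0,d1])+r.apply([a1,0,0])
    r=r*E('y',q[1]); p=p+r.apply([0,0,a2])
    r=r*E('y',-q[2]); p=p+r.apply([d4,0,a3])
    r=r*E('x',s4*q[3])*E('y',-q[4])*E('x',s6*q[5]+c6); p=p+r.apply([L,0,0])
    return p,r
E
cat > kfit.py <<'E'
from kin import *
obs=[pickle.load(open(f,"rb"))[0] for f in("w1.pkl","w2.pkl")]+[ctrl.get_obs()]
obs.append(dict(joint_pos=[87.84,20.59,.632,-.02,-70.133,-16.5075],tool_pos=np.array([.21591,.63902,.22562]),orientation=[-89.907,.0077,161.326]))
for s4,s6 in itertools.product((1,-1),(1,-1)):
    def res(P):
        e=[]
        for o in obs:
            p,r=fk(o["joint_pos"],P,s4,s6); Rt=R.from_euler('xyz',o["orientation"],degrees=True).as_matrix()
            # tool y = forward x ; tool z= r*y?, 
            M=r.as_matrix(); e+=list((p-o["tool_pos"])*10)+list(Rt[:,1]-M[:,0])+list(Rt[:,2]-M[:,1])
        return np.array(e)
    best=min((least_squares(res,[.35,.05,.4,.03,.4,.25,c]) for c in(0,90,180,-90)),key=lambda r:r.cost)
    print(s4,s6,best.cost,best.x.round(4)); print(best.fun.reshape(-1,9)[:,:3].round(4)/10)
E
python3 kfit.py
```

```text
1 1 5.96994755961627 [  -1.2359    0.574     0.4708    0.342    -0.2159   -0.655  -159.2973]
[[-0.13443  0.13695 -0.0262 ]
 [-0.00746  0.01456 -0.00356]
 [ 0.00351 -0.01452  0.00034]
 [-0.19146  0.015    0.02942]]
1 -1 6.002724423144126 [  -1.2359    0.574     0.4708    0.342    -0.2159   -0.655  -135.3461]
[[-0.13443  0.13695 -0.0262 ]
 [-0.00746  0.01456 -0.00356]
 [ 0.00351 -0.01452  0.00034]
 [-0.19146  0.015    0.02942]]
-1 1 5.040492442831716 [ 4.42200e-01  1.00400e-01  6.06900e-01  1.80000e-03  3.56600e-01
  6.59900e-01 -8.82369e+01]
[[-0.13106  0.14004 -0.00389]
 [-0.00788  0.0115  -0.00422]
 [ 0.00754 -0.01341  0.00335]
 [-0.19168  0.00909  0.00476]]
-1 -1 3.7055355168949218 [4.422000e-01 1.004000e-01 6.069000e-01 1.800000e-03 3.566000e-01
 6.599000e-01 2.699999e+02]
[[-0.13106  0.14004 -0.00389]
 [-0.00788  0.0115  -0.00422]
 [ 0.00754 -0.01341  0.00335]
 [-0.19168  0.00909  0.00476]]
```

```bash
cat > kfit2.py <<'E'
from kin import *
obs=[pickle.load(open(f,"rb"))[0] for f in("w1.pkl","w2.pkl")]+[ctrl.get_obs()]
obs.append(dict(joint_pos=[87.84,20.59,.632,-.02,-70.133,-16.5075],tool_pos=np.array([.21591,.63902,.22562]),orientation=[-89.907,.0077,161.326]))
for o in obs: print(np.round(o["joint_pos"],2))
E=lambda ax,a:R.from_euler(ax,a,degrees=True)
out=[]
for ax in itertools.product('yz','xyz','xyz','xyz'):
  for sg in itertools.product((1,-1),repeat=5):
    Qs=[]
    for o in obs:
        q=o["joint_pos"]; r=E('z',q[0])*E('y',sg[0]*q[1])*E('y',sg[1]*q[2])
        for a,s,k in zip(ax[1:],sg[2:],(3,4,5)): r=r*E(a,s*q[k])
        Rt=R.from_euler('xyz',o["orientation"],degrees=True)
        Qs.append(r.inv()*Rt)   # should be constant
    m=R.concatenate(Qs).mean(); e=max((m.inv()*Q).magnitude() for Q in Qs)
    out.append((np.degrees(e),ax,sg,m.as_euler('xyz',degrees=True).round(2)))
out.sort(key=lambda t:t[0])
for t in out[:8]: print(t)
E
python3 kfit2.py
```

```text
[ 42.51   5.31  -9.63   0.   -75.05  47.36]
[ 45.85  -3.95 -56.55  52.02 -28.01  -3.84]
[ 3.921e+01  6.000e-02 -5.810e+01  6.499e+01 -2.214e+01 -1.180e+01]
[ 8.784e+01  2.059e+01  6.300e-01 -2.000e-02 -7.013e+01 -1.651e+01]
(np.float64(0.0003951229996262941), ('y', 'x', 'y', 'x'), (1, -1, -1, -1, -1), array([-180.,    0.,   90.]))
(np.float64(0.0003951229996262941), ('z', 'x', 'y', 'x'), (1, -1, -1, -1, -1), array([-180.,    0.,   90.]))
(np.float64(20.64202910558087), ('y', 'y', 'z', 'z'), (-1, -1, -1, 1, 1), array([-85.69,  16.87, 165.42]))
(np.float64(20.64202910558087), ('z', 'y', 'z', 'z'), (-1, -1, -1, 1, 1), array([-85.69,  16.87, 165.42]))
(np.float64(24.318648923582522), ('y', 'y', 'z', 'z'), (1, -1, -1, 1, 1), array([-96.34,  15.08, 164.31]))
(np.float64(24.318648923582522), ('z', 'y', 'z', 'z'), (1, -1, -1, 1, 1), array([-96.34,  15.08, 164.31]))
(np.float64(24.445936179321265), ('y', 'y', 'z', 'z'), (1, 1, 1, 1, 1), array([-94.03,  12.28, 164.48]))
(np.float64(24.445936179321265), ('z', 'y', 'z', 'z'), (1, 1, 1, 1, 1), array([-94.03,  12.28, 164.48]))
```

```bash
cat > kin.py <<'E'
from h import *
import pickle,itertools
E=lambda ax,a:R.from_euler(ax,a,degrees=True)
CT=R.from_euler('xyz',[-180,0,90],degrees=True)
def basis(q):
    r1=E('z',q[0]);r2=r1*E('y',q[1]);r3=r2*E('y',-q[2]);r5=r3*E('x',-q[3])*E('y',-q[4]); rt=r5*E('x',-q[5])*CT
    B=np.stack([[0,0,1],r1.apply([1,0,0]),r1.apply([0,1,0]),r2.apply([0,0,1]),r3.apply([0,0,1]),r3.apply([1,0,0]),r5.apply([1,0,0])],1)
    return B,rt
E
cat > kfit3.py <<'E'
from kin import *
obs=[pickle.load(open(f,"rb"))[0] for f in("w1.pkl","w2.pkl")]+[ctrl.get_obs()]
obs.append(dict(joint_pos=[87.84013,20.59021,.6318,-.02027,-70.13282,-16.50745],tool_pos=np.array([.21591094,.63901991,.22562111]),orientation=[-89.907,.0077,161.326]))
A=np.vstack([basis(o["joint_pos"])[0] for o in obs]);b=np.hstack([o["tool_pos"] for o in obs])
P,res,rk,sv=np.linalg.lstsq(A,b,rcond=None); print(P.round(4),rk,sv.round(3)); print((A@P-b).reshape(-1,3).round(5))
np.save("P.npy",P)
E
python3 kfit3.py
```

```text
[-0.2363  0.2919 -0.1901  0.5519  0.1394  0.1251  0.1282] 7 [3.878 2.811 2.022 0.793 0.505 0.261 0.118]
[[-0.00398 -0.00135 -0.01291]
 [-0.01202  0.01692 -0.00396]
 [ 0.01174 -0.02101  0.00213]
 [-0.00144  0.00431  0.01473]]
```

```bash
cat > kfit4.py <<'E'
from kin import *
obs=[pickle.load(open(f,"rb"))[0] for f in("w1.pkl","w2.pkl")]+[ctrl.get_obs()]
obs.append(dict(joint_pos=[87.84013,20.59021,.6318,-.02027,-70.13282,-16.50745],tool_pos=np.array([.21591094,.63901991,.22562111]),orientation=[-89.907,.0077,161.326]))
b=np.hstack([o["tool_pos"] for o in obs])
def ext(q):
    r3=E('z',q[0])*E('y',q[1]-q[2]);r4=r3*E('x',-q[3]);r5=r4*E('y',-q[4])
    return np.stack([r4.apply([0,1,0]),r4.apply([0,0,1]),r5.apply([0,0,1])],1)
for use in ([0],[1],[2],[0,1],[0,2],[0,1,2]):
  for drop in ((),(2,)):
    A=np.vstack([np.hstack([np.delete(basis(o["joint_pos"])[0],drop,1),ext(o["joint_pos"])[:,use]]) for o in obs])
    P,res,rk,sv=np.linalg.lstsq(A,b,rcond=None); print(use,drop,P.round(4),np.abs(A@P-b).max().round(5),sv[-1].round(3))
E
python3 kfit4.py
```

```text
[0] () [ 0.1988  0.     -0.      0.6016  0.      0.4636  0.378  -0.1918] 0.0 0.049
[0] (2,) [ 0.1988 -0.      0.6016  0.      0.4636  0.378  -0.1918] 0.0 0.123
[1] () [ 0.1997  0.2477 -0.1908  0.5984 -0.0945  0.1798  0.5352  0.1726] 0.01328 0.039
[1] (2,) [ 0.7129  0.0726  0.6357 -0.1429  0.3909  0.9123  0.1065] 0.19169 0.039
[2] () [ 0.098   0.0707 -0.1909  0.5861  0.1154  0.1971  0.452   0.152 ] 0.01373 0.048
[2] (2,) [ 0.6473 -0.0347  0.6279 -0.0131  0.401   0.8582  0.0925] 0.1917 0.048
[0, 1] () [ 0.1988  0.     -0.      0.6016 -0.      0.4636  0.378  -0.1918  0.    ] 0.0 0.038
[0, 1] (2,) [ 0.1988 -0.      0.6016  0.      0.4636  0.378  -0.1918 -0.    ] 0.0 0.039
[0, 2] () [ 0.1988  0.     -0.      0.6016  0.      0.4636  0.378  -0.1918  0.    ] 0.0 0.047
[0, 2] (2,) [ 0.1988  0.      0.6016  0.      0.4636  0.378  -0.1918 -0.    ] 0.0 0.048
[0, 1, 2] () [ 0.1988  0.     -0.      0.6016 -0.      0.4636  0.378  -0.1918  0.
 -0.    ] 0.0 0.007
[0, 1, 2] (2,) [ 0.1988  0.      0.6016 -0.      0.4636  0.378  -0.1918  0.     -0.    ] 0.0 0.007
```

```bash
cat > kin.py <<'E'
from h import *
E=lambda ax,a:R.from_euler(ax,a,degrees=True)
CT=R.from_euler('xyz',[-180,0,90],degrees=True)
LO=np.array([-176.03,-82.01,-58.28,-173.87,-174.79,-173.66]);HI=np.array([176.03,121.73,71.71,95.51,-.11,173.66])
def fk(q,full=False):
    r1=E('z',q[0]);r2=r1*E('y',q[1]);r3=r2*E('y',-q[2]);r4=r3*E('x',-q[3]);r5=r4*E('y',-q[4])
    e=np.array([0,0,.1988])+r2.apply([0,0,.6016]);w=e+r3.apply([.4636,0,0]); w2=w+r4.apply([0,-.1918,0]); t=w2+r5.apply([.378,0,0])
    rt=r5*E('x',-q[5])*CT
    return (t,rt,[e,w,w2]) if full else (t,rt)
def ik(p,r,seeds=60,margin=1.0,rng=np.random.default_rng(0),first=None):
    sols=[]
    def f(q):
        t,rt=fk(q); return np.r_[(t-p)*10,(rt.inv()*r).as_rotvec()]
    for i in range(seeds):
        q0=first if (first is not None and i==0) else rng.uniform(LO,HI)
        s=least_squares(f,np.clip(q0,LO+margin,HI-margin),bounds=(LO+margin,HI-margin),x_scale=50,max_nfev=60)
        if s.cost<1e-8 and not any(np.abs(s.x-k).max()<1 for k in sols): sols.append(s.x)
    return sols
HT=R.from_euler('y',180,degrees=True)
E
cat > t1.py <<'E'
from kin import *
q=ctrl.get_obs()["joint_pos"]
print(fk(q)[0],ctrl.get_obs()["tool_pos"])
T=pose(.5615,.1580,.081,-3.05,32)
X,Y,Z=T[:3,:3].T
for tilt in (0,8,12,16,20,32):   # tool tilted back toward vertical by tilt
    for ht in (0,1):
        Rl=R.from_rotvec(Y*np.radians(tilt))  # rotate Z about Y 
        g=T[:3,3]+Z*.0042
        for off in (0.011,.1):
            p0,r0=tool_for(T,0); r=Rl*r0
            ty=r.apply([0,1,0]); p=g+ty*(.011 if off==.011 else -.089)
            rr=r*HT if ht else r
            for s in ik(p,rr,40,0.5): print(tilt,ht,off,s.round(1), "tooly",ty.round(2))
E
python3 t1.py
```

```text
[0.54072861 0.16990026 0.16896784] [0.54074868 0.16989857 0.16893213]
8 0 0.1 [ 45.2  -0.4 -52.7  41.4 -27.3   6.3] tooly [ 0.41 -0.02 -0.91]
12 0 0.011 [ 33.2  11.3 -55.1  58.7 -13.7  -2.5] tooly [ 0.34 -0.02 -0.94]
12 0 0.1 [ 45.6   1.5 -45.5  28.3 -32.7  18.8] tooly [ 0.34 -0.02 -0.94]
12 1 0.1 [  45.6    1.5  -45.5   28.3  -32.7 -161.2] tooly [ 0.34 -0.02 -0.94]
16 0 0.011 [ 39.6  13.  -45.9  30.1 -21.9  20.2] tooly [ 0.28 -0.01 -0.96]
16 0 0.1 [ 44.1   3.7 -38.6  19.1 -38.2  28.8] tooly [ 0.28 -0.01 -0.96]
16 1 0.011 [  39.6   13.   -45.9   30.1  -21.9 -159.8] tooly [ 0.28 -0.01 -0.96]
16 1 0.1 [  44.1    3.7  -38.6   19.1  -38.2 -151.2] tooly [ 0.28 -0.01 -0.96]
20 0 0.011 [ 39.7  14.7 -38.4  16.9 -29.1  33.1] tooly [ 0.21 -0.01 -0.98]
20 0 0.1 [ 41.9   6.1 -32.2  12.3 -43.8  36.7] tooly [ 0.21 -0.01 -0.98]
20 1 0.011 [  39.7   14.7  -38.4   16.9  -29.1 -146.9] tooly [ 0.21 -0.01 -0.98]
20 1 0.1 [  41.9    6.1  -32.2   12.3  -43.8 -143.3] tooly [ 0.21 -0.01 -0.98]
32 0 0.011 [ 35.1  20.  -22.3   0.  -47.6  51.9] tooly [-0.  0. -1.]
32 0 0.1 [ 35.1  14.1 -15.7  -0.  -60.2  51.9] tooly [-0.  0. -1.]
32 1 0.011 [  35.1   20.   -22.3    0.   -47.6 -128.1] tooly [-0.  0. -1.]
32 1 0.1 [  35.1   14.1  -15.7   -0.   -60.2 -128.1] tooly [-0.  0. -1.]
```

```bash
cat >> kin.py <<'E'
def grasp_pose(T,tilt,off,back,dx=0):
    X,Y,Z=T[:3,:3].T
    _,r0=tool_for(T,0); r=R.from_rotvec(Y*np.radians(tilt))*r0
    return T[:3,3]+Z*.0042+X*dx+r.apply([0,1,0])*(off-back), r
def nums(rows,q0):
    "simulate commanded rows -> final pose, check ik continuity"
    t,r=fk(q0); q=np.array(q0,float); mx=np.zeros(6)
    for w in rows:
        t=t+r.apply(np.array(w[:3])/100); r=r*R.from_rotvec(np.radians(w[3:6]))
        s=ik(t,r,1,.3,first=q)
        if not s: print("IK FAIL at",t,r.as_euler('xyz',degrees=True)); return
        mx=np.maximum(mx,abs(s[0]-q)*12); q=s[0]
    print("end",t.round(4),r.as_euler('xyz',degrees=True).round(2),"q",q.round(1),"max deg/s",mx.round(0))
    return q
E
python3 - <<'E'
from kin import *
T=pose(.5615,.1580,.081,-3.05,32)
o=ctrl.get_obs()
p,r=grasp_pose(T,18,.010,.07); print(p); plan(p,r,5)
p2,_=grasp_pose(T,18,.010,0); plan(p2,r,6,dict(orientation=r.as_euler('xyz',degrees=True),tool_pos=p))
for N in (5,): 
    pass
print(ik(p,r,10),ik(p2,r,10))
E
```

```text
[0.54478274 0.15889074 0.14277955]
5 rows of [0.122, 0.52, 0.211] [-0.174, -0.02, -3.082] | |d|mm 5.7 rot 3.09
6 rows of [-0.0, 1.167, -0.0] [-0.0, -0.0, -0.0] | |d|mm 11.7 rot 0.0
[array([ 42.24978874,   7.32458047, -37.23524292,  16.73331999,
       -36.67285131,  32.00667864])] [array([ 39.97770895,  13.76776064, -41.85588723,  22.33027944,
       -25.75176705,  27.53092826])]
```

```bash
python3 -m pendant '[[[0.09,0.37,0.15,-0.12,-0.01,-2.2,0.8],[0.09,0.37,0.15,-0.12,-0.01,-2.2,0.8],[0.09,0.37,0.15,-0.12,-0.01,-2.2,0.8],[0.09,0.37,0.15,-0.12,-0.01,-2.2,0.8],[0.09,0.37,0.15,-0.12,-0.01,-2.2,0.8],[0.09,0.37,0.15,-0.12,-0.01,-2.2,0.8],[0.09,0.37,0.15,-0.12,-0.01,-2.2,0.8],[0,0,0,0,0,0,0.8],[0,0,0,0,0,0,0.8]]]'
python3 - <<'E'
from kin import *
T=pose(.5615,.1580,.081,-3.05,32)
o=ctrl.get_obs(); s=snapshot("wrist")
p2,r=grasp_pose(T,18,.010,0); plan(p2,r,6)
K=np.array(s["camera_matrix"]);C=campose(s,o)
save(overlay(s["image"],[T],K,C,1.5),"w4o")
E
```

```text
clock: 4.75
tool_pos: [0.5439, 0.1599, 0.1424]
orientation: [-90.0, 14.0, 176.9]
force: [-0.3, 0.3, 0.0]
opening: 0.0703
6 rows of [-0.022, 1.164, 0.006] [-0.001, 0.003, -0.005] | |d|mm 11.6 rot 0.01
```

View pics/w4o.png

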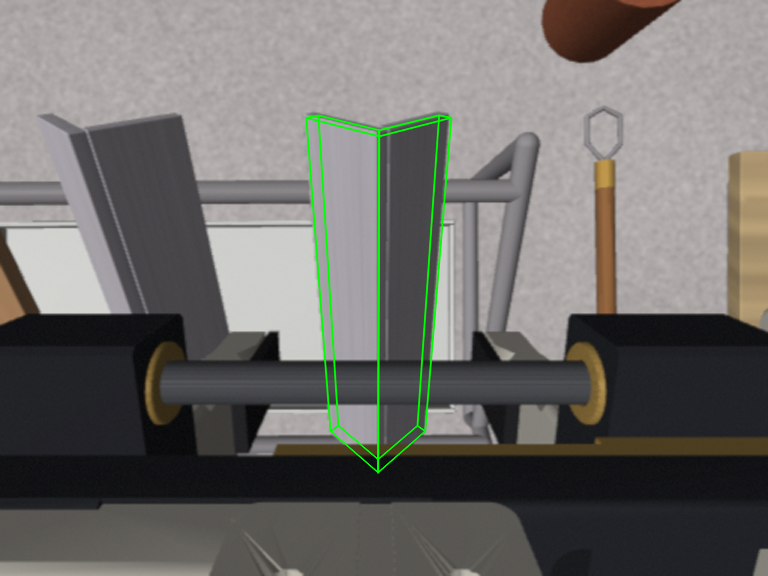

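```bash
python3 -m pendant '[[[-0.02,1.2,0,0,0,0,0.8],[-0.02,1.2,0,0,0,0,0.8],[-0.02,1.2,0,0,0,0,0.8],[-0.02,1.2,0,0,0,0,0.8],[-0.02,1.2,0,0,0,0,0.8],[-0.02,1.0,0,0,0,0,0.8],[0,0,0,0,0,0,0.8]]]'
python3 -c "
from kin import *
o=ctrl.get_obs();T=pose(.5615,.1580,.081,-3.05,32);p,r=grasp_pose(T,18,.010,0);print((p-o['tool_pos'])*1000,o['force'],o['moment'])"
```

```text
clock: 5.38
tool_pos: [0.5603, 0.157, 0.0727]
orientation: [-89.8, 13.9, 177.0]
force: [-0.5, -0.5, 0.8]
opening: 0.0702
[1.40571188 0.99345856 2.16964177] [-0.49846218 -0.51431969  0.7560518 ] [-0.02603266  0.84137677 -0.00498603]
```

```bash
python3 -m pendant '[[[0,-0.2,0,0,0,0,0.8],[0,0,0,0,0,0,0],[0,0,0,0,0,0,0],[0,0,0,0,0,0,0],[0,0,0,0,0,0,0],[0,0,0,0,0,0,0]]]'
```

```text
clock: 5.88
tool_pos: [0.5617, 0.1583, 0.0771]
orientation: [-90.0, 14.1, 177.0]
force: [-1.9, -0.3, 3.5]
opening: 0.0541
```

```bash
python3 -m pendant '[[[0,0,0,0,0,0,0],[0,0,0,0,0,0,0]]]'
python3 - <<'E'
from kin import *
o=ctrl.get_obs(); print(o["opening"])
s=snapshot("wrist"); T=pose(.5615,.1580,.081,-3.05,32)
K=np.array(s["camera_matrix"]);C=campose(s,o)
save(overlay(s["image"],[T],K,C,1.5),"w5o");save(s["image"],"w5",1.5)
E
```

```text
clock: 6.05
tool_pos: [0.5617, 0.1583, 0.077]
orientation: [-90.0, 14.1, 177.0]
force: [-3.6, -0.2, 5.8]
opening: 0.0538
0.05383019610843836
```

View pics/w5.png

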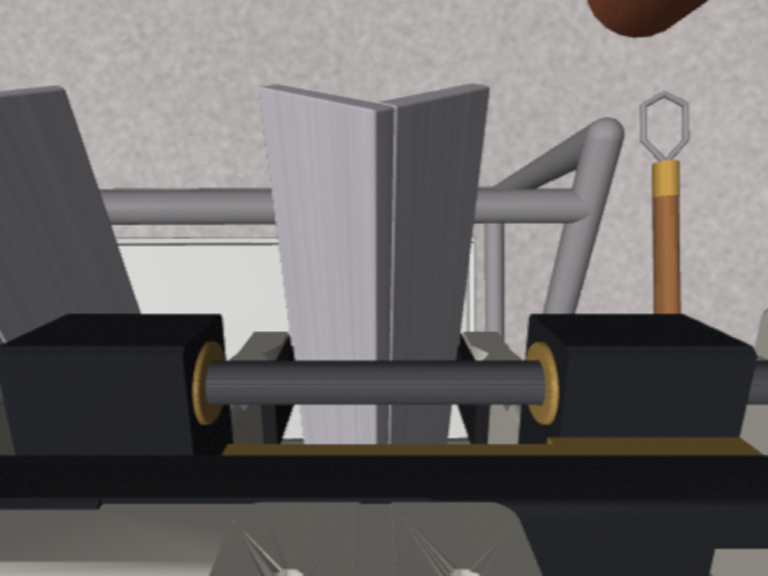

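View pics/w5o.png

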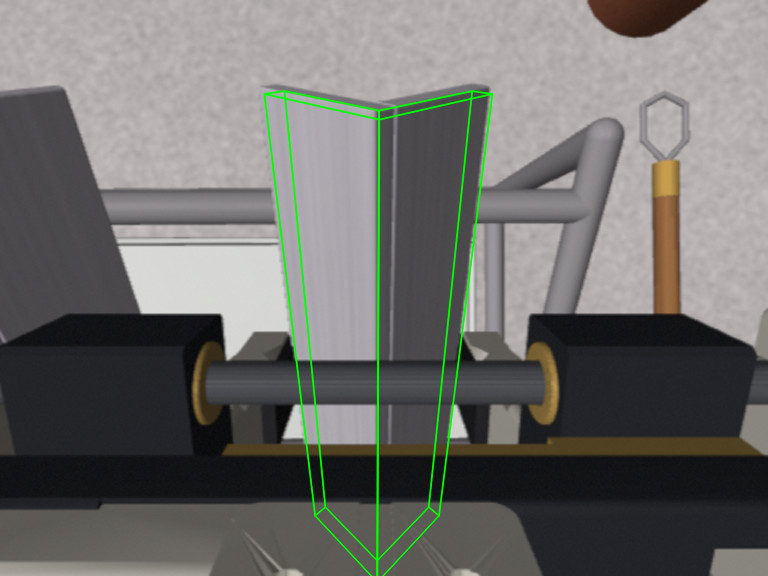

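```bash
python3 -m pendant '[[[0,0,0,0,0,0,0.8],[0,0,0,0,0,0,0.8],[0,0,0,0,0,0,0.8],[0,0,0,0,0,0,0.8]]]'
python3 -c "
from kin import *
o=ctrl.get_obs();T=pose(.5615,.1580,.081,-3.05,32);p,r=grasp_pose(T,18,.015,0);plan(p,r,2)"
```

```text
clock: 6.43
tool_pos: [0.5612, 0.1577, 0.0761]
orientation: [-89.9, 14.0, 177.0]
force: [-0.5, -0.3, 0.0]
opening: 0.0693
2 rows of [-0.01, 0.315, -0.018] [-0.037, 0.014, 0.017] | |d|mm 3.2 rot 0.04
```

```bash
python3 -m pendant '[[[0,0.32,0,0,0,0,0.8],[0,0.32,0,0,0,0,0.8],[0,0,0,0,0,0,0.8],[0,0,0,0,0,0,0],[0,0,0,0,0,0,0],[0,0,0,0,0,0,0],[0,0,0,0,0,0,0],[0,0,0,0,0,0,0]]]'
```

```text
clock: 7.1
tool_pos: [0.563, 0.1579, 0.0702]
orientation: [-90.0, 14.0, 177.0]
force: [-1.3, 0.6, -0.8]
opening: 0.0539
```

```bash
python3 -m pendant '[[[0.3,-0.95,0,0,0,0,0],[0.3,-0.95,0,0,0,0,0],[0.3,-0.95,0,0,0,0,0],[0.3,-0.95,0,0,0,0,0],[0.3,-0.95,0,0,0,0,0],[0,0,0,0,0,0,0]]]'
python3 - <<'E'
from kin import *
o=ctrl.get_obs(); print(o["force"],o["moment"])
s=snapshot("wrist"); save(s["image"],"w6",1.5)
S=silhouettes(s,"angle_a"); print([(x["confidence"],x["bbox"]) for x in S])
E
```

```text
clock: 7.6
tool_pos: [0.5367, 0.1599, 0.1149]
orientation: [-90.1, 14.1, 177.0]
force: [-0.3, 0.2, -1.9]
opening: 0.0541
[-0.27403896  0.20056298 -1.93947563] [0.0560963  0.92708156 0.05508678]
[(0.67, [0.0, 41.6, 139.3, 163.1]), (0.64, [169.8, 52.2, 165.6, 247.0])]
```

View pics/w6.png

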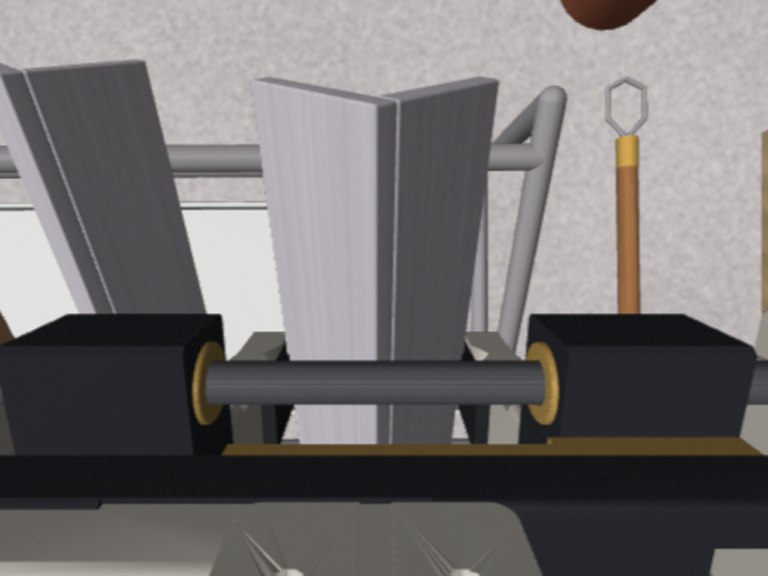

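```bash
cat > t2.py <<'E'
from kin import *
o=ctrl.get_obs(); s=snapshot("wrist")
K=np.array(s["camera_matrix"]);C=campose(s,o)
# in-hand: grip point at tool y=-off, pitch rel
import sys
rt=R.from_euler('xyz',o["orientation"],degrees=True)
def hand(off,tilt,dx=0,dy=0,roll=0,yaw=0):
    # object frame in tool frame: X=-tx,Y=-tz,Z=-ty at tilt 0
    B=R.from_matrix(np.array([[-1,0,0],[0,0,-1],[0,-1,0]]).T)
    r=rt*R.from_rotvec([0,0,np.radians(tilt)])*R.from_rotvec([0,-np.radians(yaw),0])*B*R.from_euler('x',roll,degrees=True)
    T=np.eye(4);T[:3,:3]=r.as_matrix()
    g=o["tool_pos"]+rt.apply([0,-off,0]); T[:3,3]=g-r.apply([dx,dy,.0042]); return T
T=hand(.0145,18); print(T.round(3))
save(overlay(s["image"],[T],K,C,3)[100:700,450:1050],"w6o")
E
python3 t2.py
```

```text
[[ 0.846  0.052 -0.53   0.536]
 [-0.044  0.999  0.027  0.16 ]
 [ 0.531  0.     0.847  0.124]
 [ 0.     0.     0.     1.   ]]
```

View pics/w6o.png

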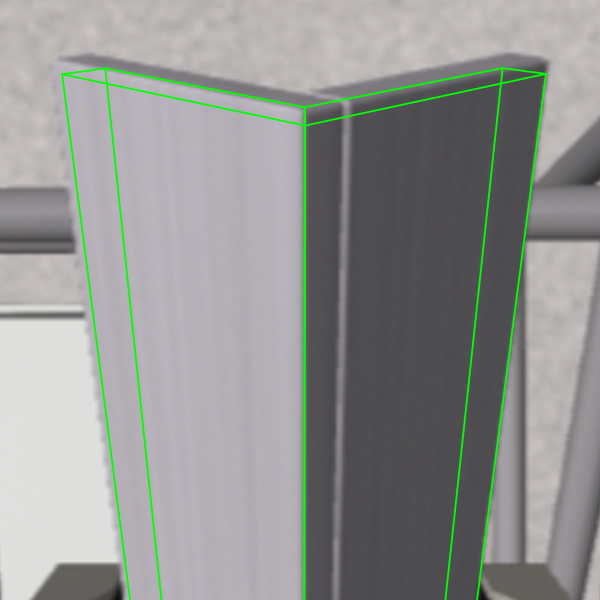

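```bash
python3 - <<'E'
from kin import *
import pickle
s=snapshot("top");t=snapshot("scene"); 
V=[]
for q,(u,v) in ((s,(305,210)),(t,(214,178))):
    S=silhouettes(q,"angle_a")
    S=[x for x in S if np.hypot(x["bbox"][0]+x["bbox"][2]/2-u,x["bbox"][1]+x["bbox"][3]/2-v)<15]; print([x["bbox"] for x in S])
    V.append((S[0]["mask"],np.array(q["camera_matrix"]),campose(q)))
for vs in (V[:1],V[1:],V):
    print(fitmask(vs,[.5,-.278,.012,-8,0],[0,1,3],[.01,.01,3]))
o=ctrl.get_obs()
plan([.50,.12,.30],[-90,0,180-3],8)
E
```

```text
[[292.7, 187.2, 26.3, 51.4]]
[[190.0, 160.5, 49.0, 36.1]]
(array([ 5.00134202e-01, -2.79610352e-01,  1.20000000e-02, -1.59743716e+01,
        0.00000000e+00]), np.float64(0.009083971381187439))
(array([ 5.00113230e-01, -2.77516141e-01,  1.20000000e-02, -1.71370126e+01,
        0.00000000e+00]), np.float64(0.03002842515707016))
(array([ 5.00263929e-01, -2.78727538e-01,  1.20000000e-02, -1.66970167e+01,
        0.00000000e+00]), np.float64(0.048628490418195724))
8 rows of [0.11, -2.391, 0.513] [-0.012, -0.004, -1.744] | |d|mm 24.5 rot 1.74
```

```bash
python3 - <<'E'
from kin import *
T=pose(.5,-.279,.012+.0085,-16.4)
for b in (.0,.1,.2):
    p,r=grasp_pose(T,18,.0145,b,-.003); print(b,p.round(4),r.as_euler('xyz',degrees=True).round(1))
    for s in ik(p,r,30): print(s.round(1))
# look pose
o=ctrl.get_obs(); q=o["joint_pos"]
pl=np.array([.48,-.10,.28]); rl=R.from_euler('xyz',[-90,0,180-10],degrees=True)
print([s.round(1) for s in ik(pl,rl,30)], q.round(1))
E
```

```text
0.0 [ 0.4928 -0.2769  0.0109] [-90.  -18.  163.6]
[-10.7  33.1 -11.9  -2.  -63.   85.5]
0.1 [ 0.5225 -0.2856  0.106 ] [-90.  -18.  163.6]
[-11.   29.6  -3.2  -1.7 -75.1  85.3]
0.2 [ 0.5521 -0.2943  0.2011] [-90.  -18.  163.6]
[-11.2  28.1   7.4  -1.6 -87.2  85.2]
[array([ 11.3,   1. , -16.9,   0. , -72.1,  68.7])] [ 42.6   8.9 -41.1  19.3 -31.7  28.6]
```

```bash
python3 -m pendant '[[[0.1,-2.4,0.2,0,0,-1.75,0],[0.1,-2.4,0.2,0,0,-1.75,0],[0.1,-2.4,0.5,0,0,-1.75,0],[0.1,-2.4,0.5,0,0,-1.75,0],[0.1,-2.4,0.8,0,0,-1.75,0],[0.1,-2.4,0.8,0,0,-1.75,0],[0.1,-2.4,0.8,0,0,-1.75,0],[0.1,-2.4,0.8,0,0,-1.75,0]]]'
python3 -c "
from kin import *
plan([.48,-.12,.30],[-90,0,170],10); print(ctrl.get_obs()['joint_pos'])"
```

```text
clock: 8.62
tool_pos: [0.5, 0.1149, 0.3022]
orientation: [-90.0, -0.1, 177.0]
force: [0.6, -0.4, -2.4]
opening: 0.0542
10 rows of [-0.053, 0.023, 2.358] [-0.005, 0.698, 0.012] | |d|mm 23.6 rot 0.7
[ 3.48610133e+01  2.74255383e+00 -1.21700160e+01 -4.00169258e-02
 -7.52077695e+01  5.21333843e+01]
```

```bash
python3 -m pendant '[[[-0.05,0,2.36,0,0.7,0,0],[-0.05,0,2.36,0,0.7,0,0],[-0.05,0,2.36,0,0.7,0,0],[-0.05,0,2.36,0,0.7,0,0],[-0.05,0,2.36,0,0.7,0,0],[-0.05,0,2.36,0,0.7,0,0],[-0.05,0,2.36,0,0.7,0,0],[-0.05,0,2.36,0,0.7,0,0],[-0.05,0,2.36,0,0.7,0,0],[-0.05,0,2.36,0,0.7,0,0],[0,0,0,0,0,0,0],[0,0,0,0,0,0,0]]]'
cat > t3.py <<'E'
from kin import *
import pickle
o=ctrl.get_obs(); s=snapshot("wrist"); save(s["image"],"w7",1.5)
S=silhouettes(s,"angle_a"); print([(x["confidence"],x["bbox"]) for x in S]); print(o["qvel"].round(1))
pickle.dump((o,s,S),open("w7.pkl","wb"))
K=np.array(s["camera_matrix"]);C=campose(s,o)
q=proj(np.array([[.5,-.279,.03]]),K,C)[0]; print(q)
c=[x for x in S if np.hypot(x["bbox"][0]+x["bbox"][2]/2-q[0],x["bbox"][1]+x["bbox"][3]/2-q[1])<20]
for free,st in (([0,1,3],[.01,.01,3]),([0,1,2,3],[.01,.01,.01,3])):
    p,e=fitmask([(c[0]["mask"],K,C)],[.5,-.279,.012,-16.4,0],free,st); print(p.round(4),e)
    if len(free)==3: p3=p
save(overlay(s["image"],[pose(*p3)],K,C,1.5),"w7o")
E
python3 t3.py
```

```text
clock: 9.62
tool_pos: [0.4797, -0.1208, 0.3009]
orientation: [-89.9, -0.1, 169.8]
force: [0.5, 0.1, -2.3]
opening: 0.0539
[(0.75, [170.1, 49.7, 162.0, 249.0]), (0.68, [326.5, 52.5, 63.2, 137.4])]
[ 1.8 -0.1  0.2 -0.2  0.1 -0.5]
[360.86185656 126.87629802]
[ 5.01600e-01 -2.78600e-01  1.20000e-02 -1.64334e+01  0.00000e+00] 0.003549408633261919
[ 5.01600e-01 -2.78300e-01  1.28000e-02 -1.64393e+01  0.00000e+00] 0.0034598514903336763
```

View pics/w7o.png

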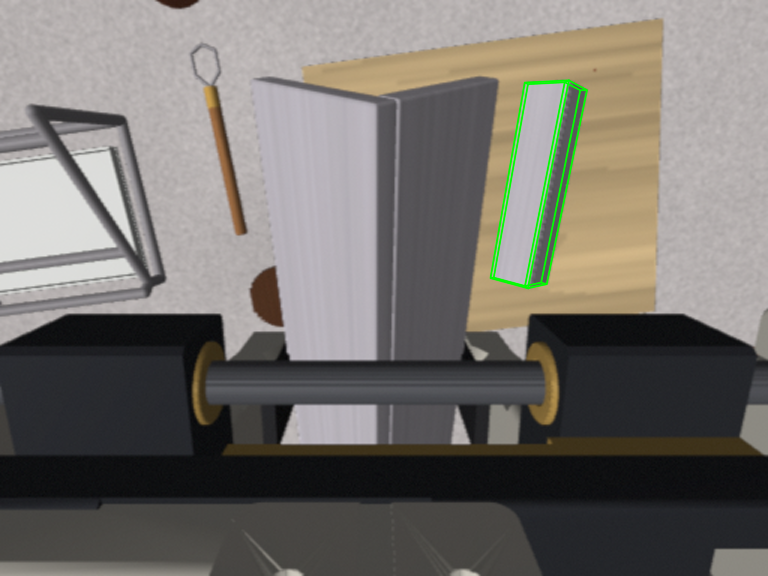

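```bash
cat > t4.py <<'E'
from kin import *
import pickle
o,s,S=pickle.load(open("w7.pkl","rb"))
K=np.array(s["camera_matrix"]);C=campose(s,o)
exec(open("t2.py").read().split("rt=")[1].join(["rt=",""]).split("T=hand(")[0])
m=S[0]["mask"][:215]; 
def f(q,ret=False):
    off,tilt,dx,dy,roll,yaw=q
    r=render(hand(off,tilt,dx,dy,roll,yaw),K,C,s["image"].shape[:2])[:215]
    e=((cv2.GaussianBlur(r,(0,0),.8)-cv2.GaussianBlur(m.astype(np.float32),(0,0),.8))**2).sum()
    return e+ ((off-.0145)/.003)**2*5+((tilt-18)/3)**2*5+(dy/.0015)**2*5+(roll/2)**2*5+(yaw/1)**2*5
q0=np.array([.0145,18,-.002,0,0,0.]);st=np.array([.002,2,.003,.001,1,1])
sx=np.vstack([q0]+[q0+np.eye(6)[i]*st[i] for i in range(6)])
for k in range(3):
    r=minimize(f,q0,method="Nelder-Mead",options=dict(initial_simplex=sx,maxiter=500)); q0=r.x; sx=np.vstack([q0]+[q0+np.eye(6)[i]*st[i]/2 for i in range(6)])
print(f(np.array([.0145,18,-.003,0,0,0])),r.fun,q0.round(4))
save(overlay(s["image"],[hand(*q0)],K,C,3)[100:700,450:1050],"w7h")
E
python3 t4.py
```

```text
1071.497314453125 28.08518311070604 [ 1.56000e-02  1.86399e+01 -1.50000e-03 -6.00000e-04  1.82100e-01
  8.07000e-02]
```

View pics/w7h.png

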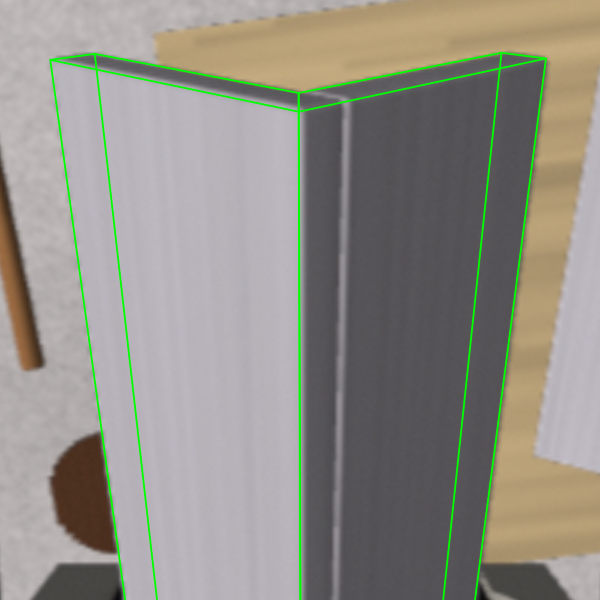

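```bash
cat >> kin.py <<'E'
BH=R.from_matrix(np.array([[-1,0,0],[0,0,-1],[0,-1,0]]).T)
def tool_for_obj(T,off,tilt,dx=0,dy=0,roll=0,yaw=0):
    Ro=R.from_matrix(T[:3,:3]); M=R.from_rotvec([0,0,np.radians(tilt)])*R.from_rotvec([0,-np.radians(yaw),0])*BH*R.from_euler('x',roll,degrees=True)
    rt=Ro*M.inv(); return T[:3,3]+Ro.apply([dx,dy,.0042])+rt.apply([0,off,0]), rt
def obj_in_hand(o,off,tilt,dx=0,dy=0,roll=0,yaw=0):
    rt=R.from_euler('xyz',o["orientation"],degrees=True); M=R.from_rotvec([0,0,np.radians(tilt)])*R.from_rotvec([0,-np.radians(yaw),0])*BH*R.from_euler('x',roll,degrees=True)
    Ro=rt*M; T=np.eye(4);T[:3,:3]=Ro.as_matrix(); T[:3,3]=o["tool_pos"]+rt.apply([0,-off,0])-Ro.apply([dx,dy,.0042]); return T
H1=(.0156,18.64,-.0015,-.0006,.18,.08)
CP=(.5012,-.2786,.012,-16.43)
E
python3 - <<'E'
from kin import *
p,r=tool_for_obj(pose(CP[0],CP[1],.0205+.08,CP[3]),*H1); print(p,r.as_euler('xyz',degrees=True)); plan(p,r,9)
E
```

```text
[ 0.4947979  -0.27737882  0.08991834] [-89.81003605 -18.6396533  163.42928404]
9 rows of [-0.889, 2.25, 1.682] [-0.103, 0.713, -2.066] | |d|mm 29.5 rot 2.19
```

```bash
python3 -m pendant '[[[-0.9,1.5,2.2,-0.1,0.71,-2.07,0],[-0.9,1.5,2.2,-0.1,0.71,-2.07,0],[-0.9,2.25,1.7,-0.1,0.71,-2.07,0],[-0.9,2.25,1.7,-0.1,0.71,-2.07,0],[-0.9,2.25,1.7,-0.1,0.71,-2.07,0],[-0.9,2.25,1.7,-0.1,0.71,-2.07,0],[-0.9,2.25,1.7,-0.1,0.71,-2.07,0],[-0.9,2.6,1.2,-0.1,0.71,-2.07,0],[-0.9,2.6,1.2,-0.1,0.71,-2.07,0],[0,0,0,0,0,0,0],[0,0,0,0,0,0,0]]]'
python3 - <<'E'
from kin import *
import pickle
o=ctrl.get_obs(); s=snapshot("wrist"); t=snapshot("top")
pickle.dump((o,s,t),open("w8.pkl","wb"))
K=np.array(s["camera_matrix"]);C=campose(s,o)
Tc=pose(CP[0],CP[1],.012,CP[3]); Th=obj_in_hand(o,*H1)
print((np.linalg.inv(Tc)@Th).round(4), o["orientation"])
save(overlay(s["image"],[Tc,Th],K,C,1.5),"w8o")
p,r=tool_for_obj(pose(CP[0],CP[1],.0205+.009,CP[3]),*H1); plan(p,r,5)
E
```

```text
clock: 10.63
tool_pos: [0.4943, -0.2787, 0.0958]
orientation: [-89.8, -18.9, 163.5]
force: [0.7, -0.4, -1.4]
opening: 0.0542
[[ 1.00e+00 -1.00e-03  4.90e-03 -1.00e-04]
 [ 1.00e-03  1.00e+00  9.00e-04 -1.40e-03]
 [-4.90e-03 -9.00e-04  1.00e+00  9.44e-02]
 [ 0.00e+00  0.00e+00  0.00e+00  1.00e+00]] [-89.75655236 -18.92276749 163.46973933]
5 rows of [-0.485, 1.531, -0.024] [-0.017, 0.024, -0.02] | |d|mm 16.1 rot 0.04
```

View pics/w8o.png

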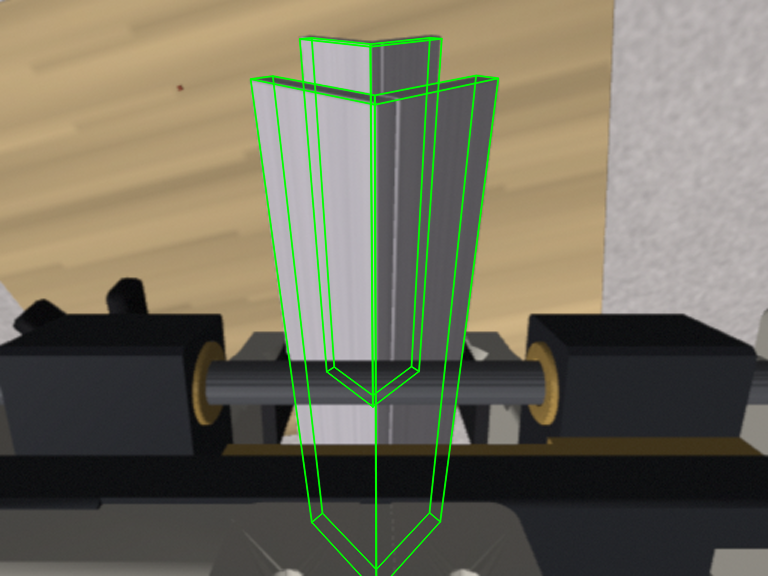

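```bash
python3 -m pendant '[[[-0.49,1.53,-0.02,0,0,0,0],[-0.49,1.53,-0.02,0,0,0,0],[-0.49,1.53,-0.02,0,0,0,0],[-0.49,1.53,-0.02,0,0,0,0],[-0.25,0.75,-0.02,0,0,0,0],[0,0,0,0,0,0,0],[0,0,0,0,0,0,0]]]'
python3 - <<'E'
from kin import *
o=ctrl.get_obs()
Tc=pose(CP[0],CP[1],.012,CP[3]); Th=obj_in_hand(o,*H1)
print((np.linalg.inv(Tc)@Th).round(4))
p,r=tool_for_obj(pose(CP[0],CP[1],.0205+.009,CP[3]),*H1); plan(p,r,1)
E
```

```text
clock: 11.32
tool_pos: [0.495, -0.2779, 0.0278]
orientation: [-89.8, -18.5, 163.5]
force: [0.1, -0.2, -2.2]
opening: 0.0543
[[ 1.00e+00 -2.30e-03 -2.20e-03  3.00e-04]
 [ 2.30e-03  1.00e+00  6.00e-04 -4.00e-04]
 [ 2.20e-03 -6.00e-04  1.00e+00  2.64e-02]
 [ 0.00e+00  0.00e+00  0.00e+00  1.00e+00]]
1 rows of [-0.251, 0.856, -0.044] [-0.072, 0.113, -0.125] | |d|mm 8.9 rot 0.18
```

```bash
python3 -m pendant '[[[-0.13,0.43,-0.02,0,0,0,0],[-0.13,0.43,-0.02,0,0,0,0],[0,0,0,0,0,0,0],[0,0,0,0,0,0,0],[0,0,0,0,0,0,0.75],[0,0,0,0,0,0,0.75],[0,0,0,0,0,0,0.75],[0,0,0,0,0,0,0.75]]]'
python3 - <<'E'
from kin import *
import pickle
o=ctrl.get_obs(); s=snapshot("wrist"); save(s["image"],"w9",1.5)
K=np.array(s["camera_matrix"]);C=campose(s,o)
save(overlay(s["image"],[pose(CP[0],CP[1],.0205,CP[3])],K,C,1.5),"w9o")
E
```

```text
clock: 11.98
tool_pos: [0.4936, -0.2778, 0.0174]
orientation: [-89.8, -18.7, 163.5]
force: [0.5, 0.1, -0.0]
opening: 0.0655
```

View pics/w9o.png

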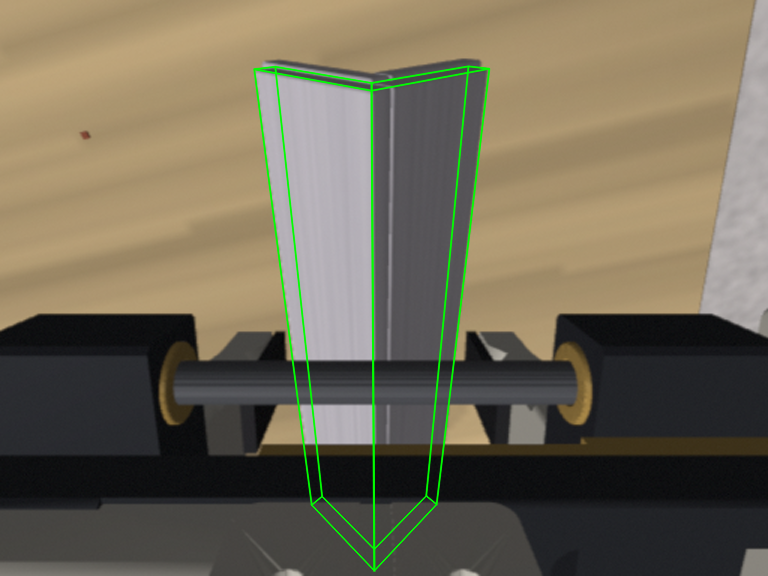

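```bash
python3 -m pendant '[[[0,-1,0,0,0,0,0.8],[0,-2,0,0,0,0,0.8],[0,-3,0,0,0,0,0.8],[0,-3.5,0,0,0,0,0.8],[0,-3.5,0,0,0,1.5,0.8],[0,-3.5,0,0,0,1.5,0.8],[0,0,0,0,0,0,0.8],[0,0,0,0,0,0,0.8]]]'
python3 - <<'E'
from kin import *
import pickle
o=ctrl.get_obs(); s=snapshot("wrist"); save(s["image"],"w10",1.5)
S=silhouettes(s,"angle_a"); print([(x["confidence"],x["bbox"]) for x in S])
pickle.dump((o,s,S),open("w10.pkl","wb"))
K=np.array(s["camera_matrix"]);C=campose(s,o)
save(overlay(s["image"],[pose(CP[0],CP[1],.012,CP[3]),pose(CP[0],CP[1],.0205,CP[3])],K,C,3)[0:600,350:1150],"w10o")
E
```

```text
clock: 12.7
tool_pos: [0.5453, -0.2923, 0.1775]
orientation: [-89.8, -15.3, 163.5]
force: [0.5, -0.9, -0.5]
opening: 0.0702
[(0.66, [220.6, 93.8, 60.8, 149.9])]
```

View pics/w10.png

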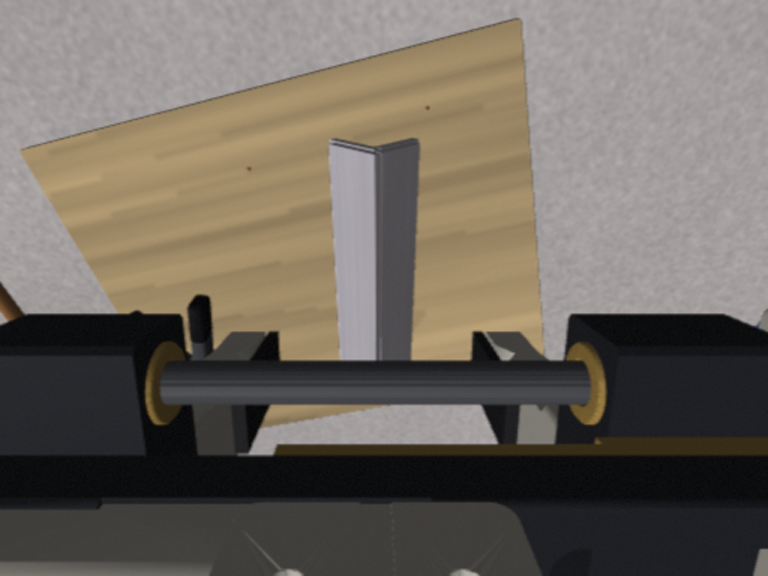

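View pics/w10o.png

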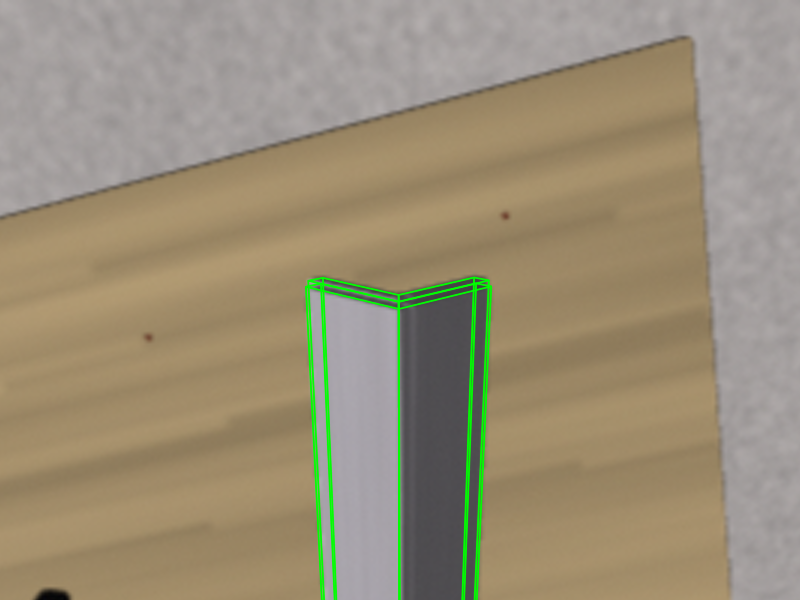

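```bash
python3 - <<'E'
from kin import *
T=pose(.567,.2616,.0815,-2.7,32)
for tilt in(16,18,20):
  for b in (0,.07,.15):
    p,r=grasp_pose(T,tilt,.015,b); print(tilt,b,p.round(4),[s.round(1) for s in ik(p,r,25)])
p,r=grasp_pose(T,18,.015,.13)
plan(p,r,16)
o=ctrl.get_obs(); print(o["joint_pos"].round(1))
E
```

```text
16 0 [0.5689 0.2615 0.0706] [array([ 47.9,  17.3, -40.1,  29.9, -25.3,  13. ])]
16 0.07 [0.5496 0.2624 0.1379] [array([ 50.9,  11.3, -35.5,  22.3, -35.7,  19. ])]
16 0.15 [0.5276 0.2635 0.2148] [array([ 53.7,   5.2, -30.2,  18.3, -47. ,  22. ])]
18 0 [0.5684 0.2615 0.0705] [array([ 48. ,  18. , -36.4,  23.1, -28.5,  19.6])]
18 0.07 [0.5515 0.2623 0.1384] [array([ 50.1,  12.2, -32.2,  18.1, -38.5,  23.7])]
18 0.15 [0.5322 0.2632 0.2161] [array([ 52.3,   6.4, -27.1,  15.1, -49.4,  25.8])]
20 0 [0.5679 0.2616 0.0704] [array([ 47.6,  18.7, -33.1,  17.7, -31.7,  25.1])]
20 0.07 [0.5534 0.2622 0.1389] [array([ 49.2,  13.1, -29.1,  14.4, -41.2,  27.8])]
20 0.15 [0.5367 0.263  0.2171] [array([ 50.9,   7.6, -24. ,  12.3, -51.8,  29.3])]
16 rows of [0.654, -0.092, -3.417] [0.001, -0.87, 1.846] | |d|mm 34.8 rot 2.04
[-10.9  26.8   2.1  -1.3 -80.9  84.8]
```

```bash
python3 -m pendant '[[[0.65,-0.6,-3.4,0,-0.87,1.85,0.8],[0.65,-0.6,-3.4,0,-0.87,1.85,0.8],[0.65,-0.6,-3.4,0,-0.87,1.85,0.8],[0.65,-0.6,-3.4,0,-0.87,1.85,0.8],[0.65,-0.6,-3.4,0,-0.87,1.85,0.8],[0.65,-0.6,-3.4,0,-0.87,1.85,0.8],[0.65,-0.1,-3.4,0,-0.87,1.85,0.8],[0.65,-0.1,-3.4,0,-0.87,1.85,0.8],[0.65,-0.1,-3.4,0,-0.87,1.85,0.8],[0.65,-0.1,-3.4,0,-0.87,1.85,0.8]]]'
python3 -c "
from kin import *
T=pose(.567,.2616,.0815,-2.7,32)
p,r=grasp_pose(T,18,.015,.13); plan(p,r,7)"
```

```text
clock: 13.63
tool_pos: [0.5611, 0.053, 0.2232]
orientation: [-90.7, 2.9, 172.2]
force: [1.3, -0.0, 0.3]
opening: 0.0701
7 rows of [0.685, 0.317, -2.949] [-0.006, -0.737, 1.578] | |d|mm 30.4 rot 1.74
```

```bash
python3 -m pendant '[[[0.6,0.3,-2.9,0,-0.74,1.58,0.8],[0.6,0.3,-2.9,0,-0.74,1.58,0.8],[0.6,0.3,-2.9,0,-0.74,1.58,0.8],[0.6,0.3,-2.9,0,-0.74,1.58,0.8],[0.6,0.3,-2.9,0,-0.74,1.58,0.8],[0.6,0.3,-2.9,0,-0.74,1.58,0.8],[0.6,0.3,-2.4,0,-0.74,1.58,0.8],[0,0,0,0,0,0,0.8],[0,0,0,0,0,0,0.8]]]'
cat > t5.py <<'E'
from kin import *
import pickle
o=ctrl.get_obs(); s=snapshot("wrist"); save(s["image"],"w11",1.5)
S=silhouettes(s,"angle_a"); print([(x["confidence"],x["bbox"]) for x in S]); print(o["qvel"].round(1))
pickle.dump((o,s,S),open("w11.pkl","wb"))
K=np.array(s["camera_matrix"]);C=campose(s,o)
T=pose(.567,.2616,.0815,-2.7,32)
save(overlay(s["image"],[T],K,C,1.5),"w11o")
p,r=grasp_pose(T,18,.015,.0); plan(p,r,8)
E
python3 t5.py
```

```text
clock: 14.38
tool_pos: [0.5416, 0.253, 0.1977]
orientation: [-89.8, 13.9, 177.5]
force: [0.2, -0.7, -0.0]
opening: 0.07
[(0.73, [198.8, 91.4, 79.8, 189.2])]
[-2.  -0.5  1.  -0.8 -0.8  1.2]
8 rows of [0.081, 1.632, -0.135] [-0.012, -0.001, 0.006] | |d|mm 16.4 rot 0.01
```

View pics/w11o.png

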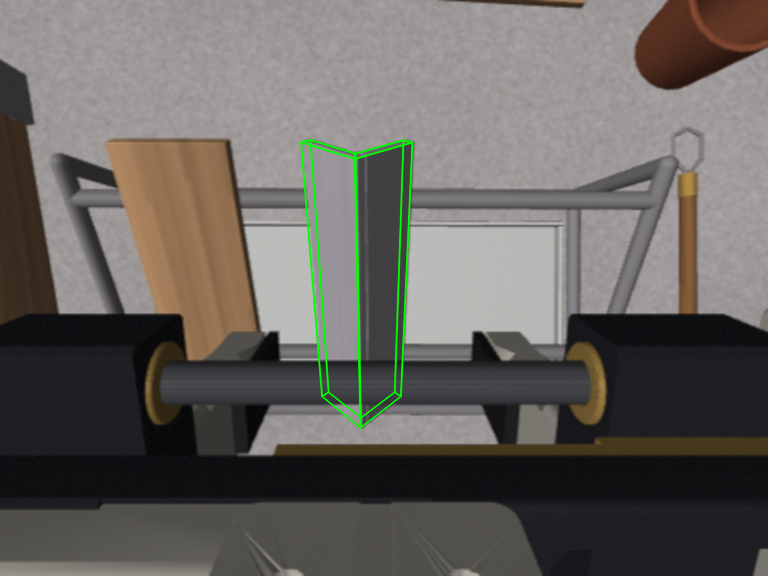

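```bash
python3 -m pendant '[[[0.12,1.6,-0.2,0,0,0,0.8],[0.12,1.6,-0.2,0,0,0,0.8],[0.12,1.6,-0.2,0,0,0,0.8],[0.12,1.6,-0.2,0,0,0,0.8],[0.06,1.6,-0.1,0,0,0,0.8],[0.06,1.6,-0.1,0,0,0,0.8],[0.06,1.6,-0.1,0,0,0,0.8],[0,0,0,0,0,0,0.8],[0,0,0,0,0,0,0.8]]]'
python3 -c "
from kin import *
T=pose(.567,.2616,.0815,-2.7,32)
p,r=grasp_pose(T,18,.015,0); plan(p,r,1)"
```

```text
clock: 15.23
tool_pos: [0.5645, 0.261, 0.0887]
orientation: [-89.9, 14.0, 177.2]
force: [0.7, 0.3, 0.3]
opening: 0.0701
1 rows of [0.065, 1.858, -0.079] [-0.146, -0.107, 0.039] | |d|mm 18.6 rot 0.19
```

```bash
python3 -m pendant '[[[0.03,0.9,-0.04,0,0,0,0.8],[0.03,0.9,-0.04,0,0,0,0.8],[0,0,0,0,0,0,0.8],[0,0,0,0,0,0,0],[0,0,0,0,0,0,0],[0,0,0,0,0,0,0],[0,0,0,0,0,0,0],[0,0,0,0,0,0,0]]]'
python3 -m pendant '[[[0.3,-0.95,0,0,0,0,0],[0.3,-0.95,0,0,0,0,0],[0.3,-0.95,0,0,0,0,0],[0.3,-0.95,0,0,0,0,0],[0.3,-0.95,0,0,0,0,0],[0,0,0,0,0,0,0]]]'
python3 -c "
from kin import *
plan([.5,.2,.30],[-90,0,177],9)
s=snapshot('wrist'); save(s['image'],'w12',1.5)"
```

```text
clock: 15.9
tool_pos: [0.5683, 0.2634, 0.0721]
orientation: [-90.0, 14.1, 177.3]
force: [1.6, -1.5, 0.5]
opening: 0.0543
clock: 16.4
tool_pos: [0.5419, 0.2654, 0.1165]
orientation: [-90.1, 14.2, 177.3]
force: [1.0, -0.0, -1.4]
opening: 0.0541
9 rows of [0.147, -2.084, 0.746] [0.019, 0.034, -1.572] | |d|mm 22.2 rot 1.57
```

View pics/w12.png

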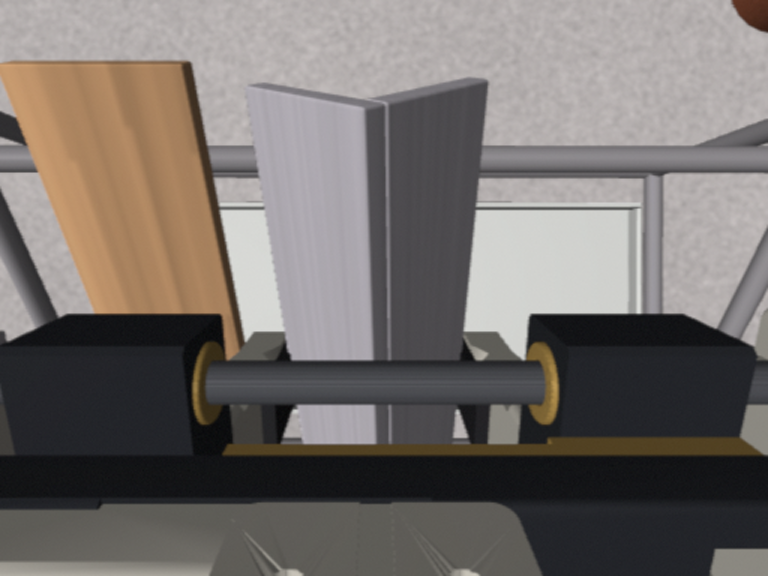

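```bash
python3 -m pendant '[[[0.15,-2.4,0.1,0,0,-1.57,0],[0.15,-2.4,0.1,0,0,-1.57,0],[0.15,-2.4,0.1,0,0,-1.57,0],[0.15,-2.4,0.4,0,0,-1.57,0],[0.15,-2.2,0.8,0,0,-1.57,0],[0.15,-2,1.2,0,0,-1.57,0],[0.15,-2,1.5,0,0,-1.57,0],[0.15,-2,2.0,0,0,-1.57,0],[0.15,-1,2.0,0,0,-1.57,0]]]'
python3 -c "
from kin import *
plan([.48,-.12,.30],[-90,0,170],12)"
```

```text
clock: 17.2
tool_pos: [0.4978, 0.1845, 0.3003]
orientation: [-90.1, -0.0, 177.3]
force: [0.6, -0.5, -0.6]
opening: 0.0537
12 rows of [-0.119, 0.0, 2.54] [0.008, 0.611, 0.003] | |d|mm 25.4 rot 0.61
```

```bash
python3 -m pendant '[[[-0.12,0,2.54,0,0.61,0,0],[-0.12,0,2.54,0,0.61,0,0],[-0.12,0,2.54,0,0.61,0,0],[-0.12,0,2.54,0,0.61,0,0],[-0.12,0,2.54,0,0.61,0,0],[-0.12,0,2.54,0,0.61,0,0],[-0.12,0,2.54,0,0.61,0,0],[-0.12,0,2.54,0,0.61,0,0],[-0.12,0,2.54,0,0.61,0,0],[-0.12,0,2.54,0,0.61,0,0],[-0.12,0,2.54,0,0.61,0,0],[-0.12,0,2.54,0,0.61,0,0]]]'
python3 -m pendant '[[[0,0,0,0,0,0,0],[0,0,0,0,0,0,0]]]'
sed -e 's/w7/w13/g' -e 's/-.279,.03\b/-.279,.04/' -e 's/,.012,-16.4,0\]/,.0205,-16.4,0]/' t3.py > t6.py; python3 t6.py; sed 's/w7/w13/g' t4.py > t7.py; python3 t7.py
```

```text
clock: 18.2
tool_pos: [0.4791, -0.1211, 0.2976]
orientation: [-90.0, -0.1, 169.9]
force: [0.3, 0.6, -1.3]
opening: 0.0542
clock: 18.37
tool_pos: [0.4791, -0.1209, 0.2975]
orientation: [-90.0, -0.1, 169.8]
force: [-0.0, -0.2, -1.7]
opening: 0.0537
[(0.79, [332.7, 49.1, 63.6, 147.7]), (0.76, [337.3, 120.1, 9.1, 4.9]), (0.72, [164.7, 52.4, 162.1, 241.6])]
[ 1.9 -0.   0.1 -0.2  0.1 -0.6]
[364.57962681 126.64423453]
[  0.501   -0.2786   0.0205 -16.0257   0.    ] 0.003718385472893715
[  0.501   -0.2794   0.0182 -16.0309   0.    ] 0.00263038813136518
28486.392578125 5522.08398437501 [ 1.45e-02  1.80e+01  7.37e-02 -0.00e+00  0.00e+00  0.00e+00]
```

View pics/w13o.png

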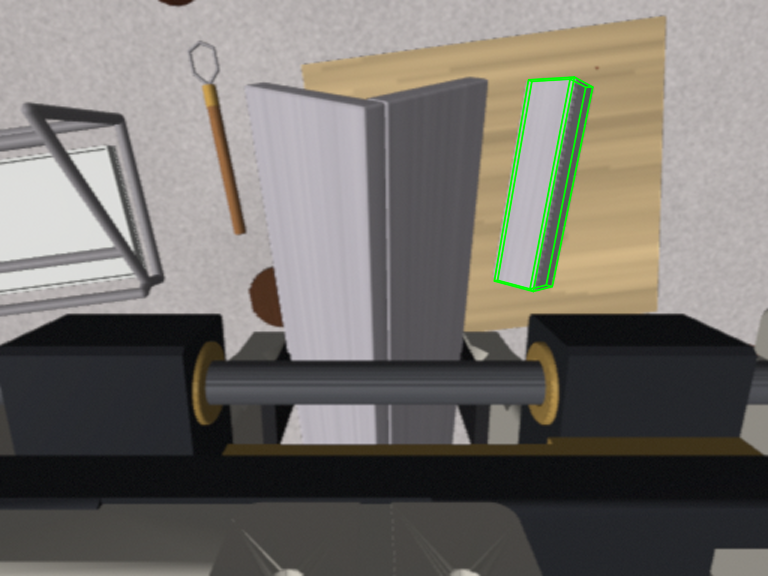

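View pics/w13h.png

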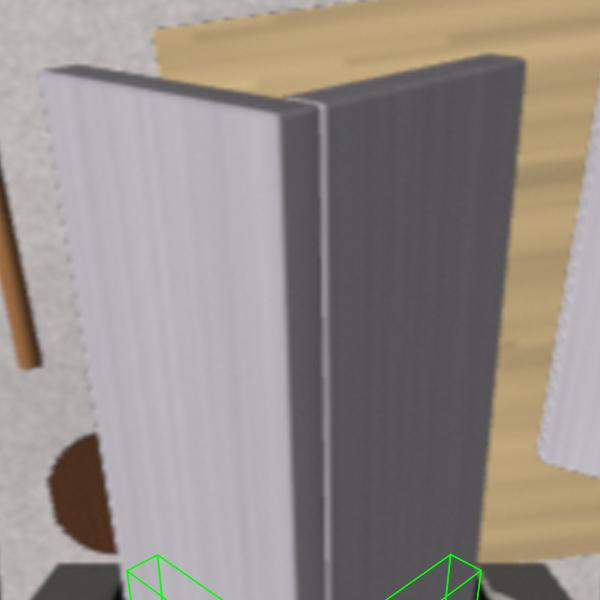

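```bash
sed -i -e 's/S\[0\]\["mask"\]/S[2]["mask"]/' -e 's/(yaw\/1)/(yaw\/3)/' -e 's/(roll\/2)/(roll\/4)/' t7.py; python3 t7.py
```

```text
2455.020263671875 23.916463085481826 [ 1.48000e-02  1.79186e+01 -6.00000e-04 -6.00000e-04  7.46400e-01
  1.32140e+00]
```

View pics/w13h.png

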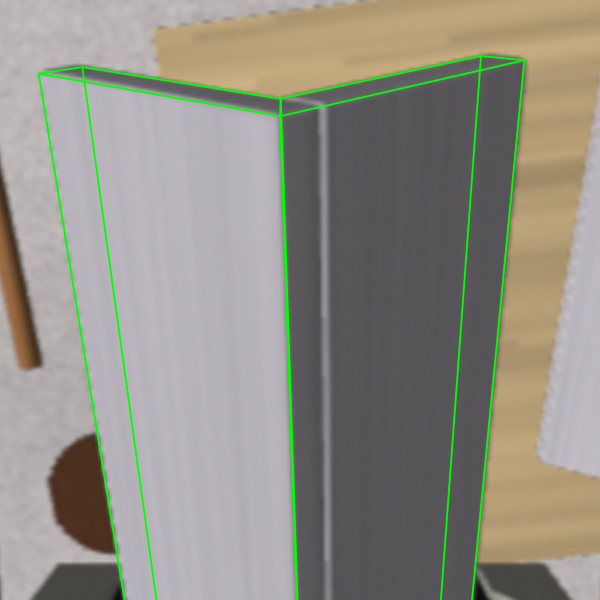

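```bash
cat >> kin.py <<'E'
H2=(.0148,17.92,-.0006,-.0006,.75,1.32)
CQ=(.5011,-.2786,.012,-16.2)
E
python3 - <<'E'
from kin import *
p,r=tool_for_obj(pose(CQ[0],CQ[1],.029+.075,CQ[3]),*H2); print(p,r.as_euler('xyz',degrees=True)); plan(p,r,9)
E
```

```text
[ 0.49596245 -0.27781493  0.09411782] [-89.21205085 -17.90113692 162.23767685]
9 rows of [-0.9, 2.171, 1.669] [-0.049, 0.834, -1.98] | |d|mm 28.8 rot 2.15
```

```bash
python3 -m pendant '[[[-0.9,1.4,2.2,-0.05,0.83,-1.98,0],[-0.9,1.4,2.2,-0.05,0.83,-1.98,0],[-0.9,2.2,1.7,-0.05,0.83,-1.98,0],[-0.9,2.2,1.7,-0.05,0.83,-1.98,0],[-0.9,2.2,1.7,-0.05,0.83,-1.98,0],[-0.9,2.2,1.7,-0.05,0.83,-1.98,0],[-0.9,2.2,1.7,-0.05,0.83,-1.98,0],[-0.9,2.5,1.1,-0.05,0.83,-1.98,0],[-0.9,2.5,1.1,-0.05,0.83,-1.98,0],[0,0,0,0,0,0,0],[0,0,0,0,0,0,0]]]'
cat > t8.py <<'E'
from kin import *
import sys
o=ctrl.get_obs(); s=snapshot("wrist")
K=np.array(s["camera_matrix"]);C=campose(s,o)
Tc=pose(CQ[0],CQ[1],.012,CQ[3]);T1=pose(CQ[0],CQ[1],.0205,CQ[3]); Th=obj_in_hand(o,*H2)
M=np.linalg.inv(Tc)@Th
print(M[:3,3].round(4), R.from_matrix(M[:3,:3]).as_rotvec(degrees=True).round(2))
save(overlay(s["image"],[T1,Th],K,C,1.5),sys.argv[1])
p,r=tool_for_obj(pose(CQ[0],CQ[1],.029+.009,CQ[3]),*H2); plan(p,r,int(sys.argv[2]))
E
python3 t8.py w14o 5
```

```text
clock: 19.38
tool_pos: [0.4951, -0.278, 0.0996]
orientation: [-89.2, -18.1, 162.3]
force: [0.6, 0.5, -0.5]
opening: 0.0542
[-0.0008 -0.0004  0.0975] [-0.01  0.23  0.08]
5 rows of [-0.449, 1.398, -0.022] [-0.011, 0.023, 0.003] | |d|mm 14.7 rot 0.03
```

View pics/w14o.png

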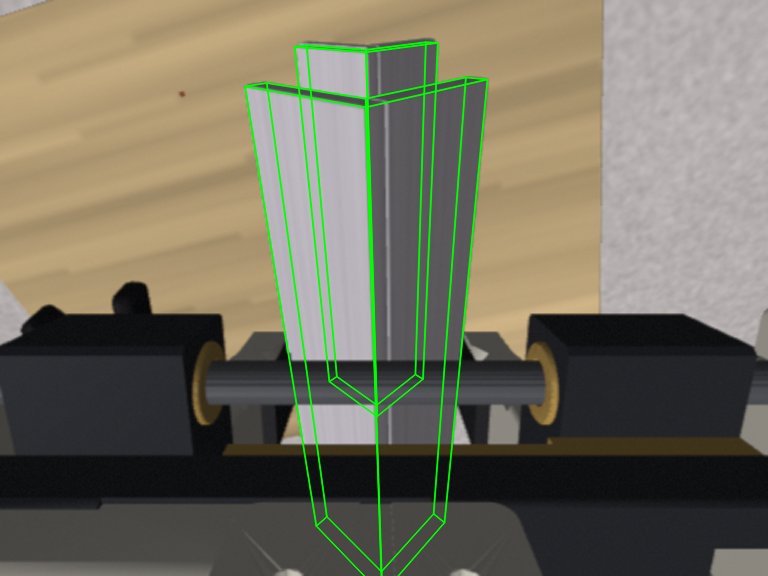

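```bash
python3 -m pendant '[[[-0.45,1.4,-0.02,0,0,0,0],[-0.45,1.4,-0.02,0,0,0,0],[-0.45,1.4,-0.02,0,0,0,0],[-0.45,1.4,-0.02,0,0,0,0],[-0.2,0.7,-0.02,0,0,0,0],[0,0,0,0,0,0,0],[0,0,0,0,0,0,0]]]'
python3 t8.py w15o 2
```

```text
clock: 20.02
tool_pos: [0.4962, -0.278, 0.0374]
orientation: [-89.2, -17.8, 162.4]
force: [0.3, -0.5, -2.0]
opening: 0.054
[ 0.0003 -0.0001  0.0353] [ 0.   -0.15  0.13]
2 rows of [-0.117, 0.456, -0.019] [-0.014, 0.057, -0.091] | |d|mm 4.7 rot 0.11
```

```bash
python3 -m pendant '[[[-0.12,0.46,-0.02,0,0,0,0],[-0.12,0.46,-0.02,0,0,0,0],[0,0,0,0,0,0,0],[0,0,0,0,0,0,0],[0,0,0,0,0,0,0.75],[0,0,0,0,0,0,0.75],[0,0,0,0,0,0,0.75],[0,0,0,0,0,0,0.75]]]'
python3 t8.py w16o 1
```

```text
clock: 20.73
tool_pos: [0.4945, -0.278, 0.0264]
orientation: [-89.2, -17.9, 162.3]
force: [0.5, -0.1, 0.0]
opening: 0.0657
[-0.0014 -0.0006  0.0243] [-0.    0.01  0.05]
1 rows of [-0.07, -0.206, -0.06] [-0.014, 0.048, 0.005] | |d|mm 2.3 rot 0.05
```

View pics/w16o.png

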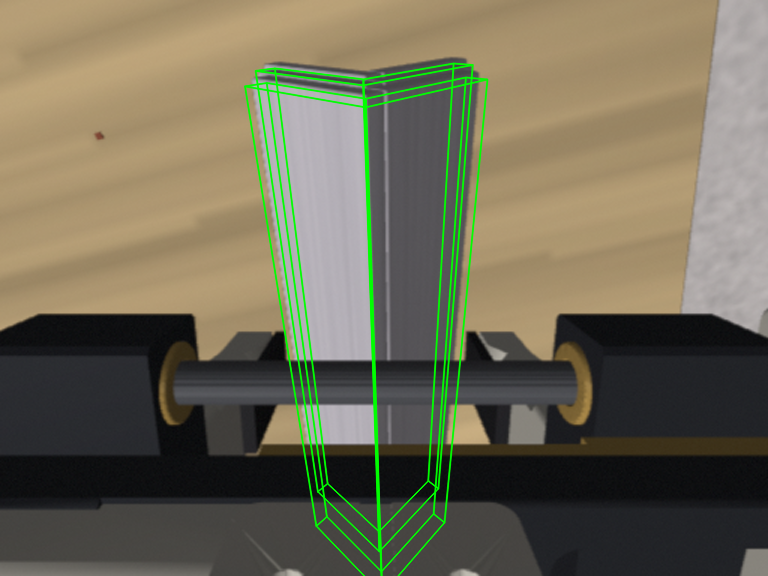

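Dropped and nested. Next I retreat and inspect.

```bash
python3 -m pendant '[[[0,-1,0,0,0,0,0.8],[0,-2,0,0,0,0,0.8],[0,-3,0,0,0,0,0.8],[0,-3.5,0,0,0,0,0.8],[0,-3.5,0,0,0,1.5,0.8],[0,-2.5,0,0,0,1.5,0.8],[0,0,0,0,0,0,0.8],[0,0,0,0,0,0,0.8]]]'
python3 - <<'E'
from kin import *
import pickle
o=ctrl.get_obs(); s=snapshot("wrist")
t=snapshot("scene"); save(t["image"][140:260,140:300],"sc2",5)
K=np.array(s["camera_matrix"]);C=campose(s,o)
S=silhouettes(s,"angle_a"); print([(x["confidence"],x["bbox"]) for x in S])
save(s["image"][60:220,170:330],"w17",3.7)
save(overlay(s["image"],[pose(CQ[0],CQ[1],z,CQ[3]) for z in(.012,.0205,.029)],K,C,3)[150:650,450:1050],"w17o")
E
```

```text
clock: 21.45
tool_pos: [0.5411, -0.2904, 0.1766]
orientation: [-89.3, -14.6, 162.3]
force: [-0.3, 1.4, -0.6]
opening: 0.0699
[(0.96, [216.2, 96.0, 66.4, 139.8]), (0.72, [217.6, 87.2, 60.4, 9.7]), (0.65, [220.2, 91.0, 58.4, 9.5])]
```

View pics/w17.png

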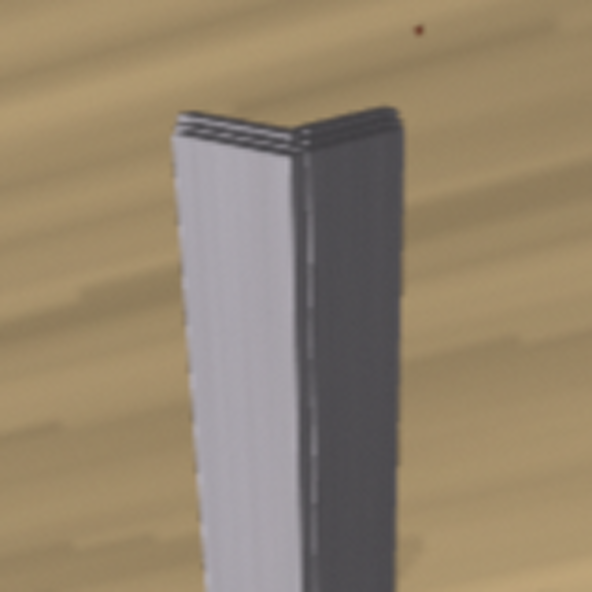

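View pics/w17o.png

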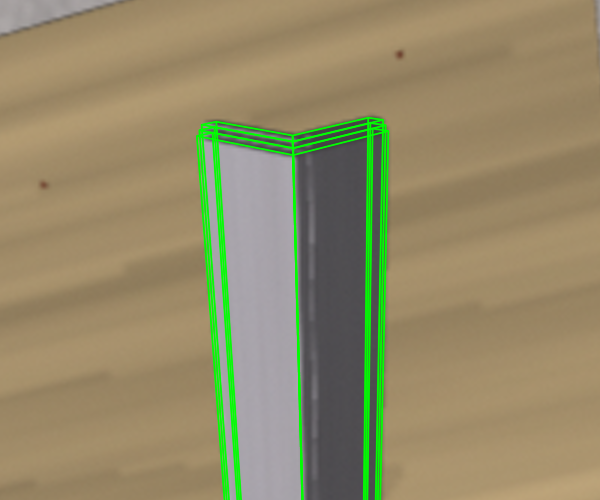

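View pics/sc2.png

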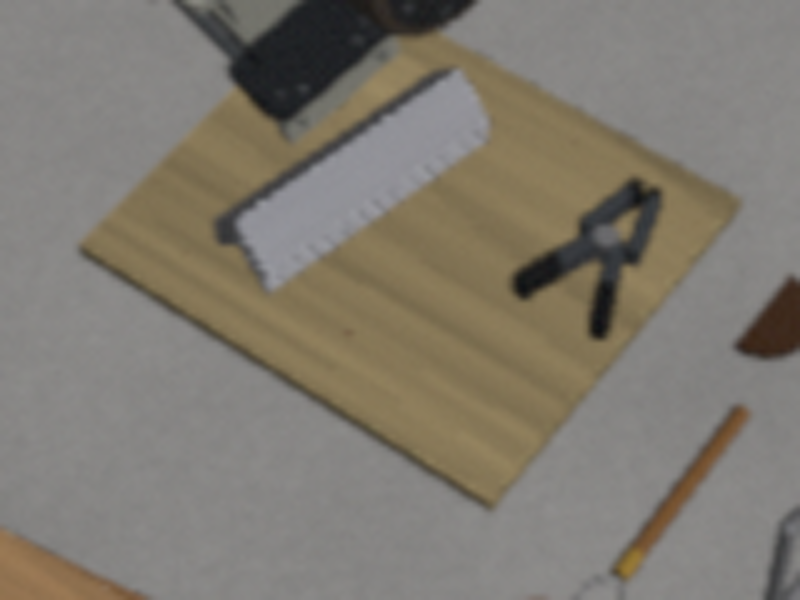

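```bash
python3 -c "
from kin import *
plan([.41,-.25,.27],[-90,25,163],8)
print(ik(np.array([.41,-.25,.27]),R.from_euler('xyz',[-90,10,163],degrees=True),20),ik(np.array([.41,-.25,.27]),R.from_euler('xyz',[-90,0,163],degrees=True),20))
plan([.41,-.25,.27],[-90,0,163],8)"
```

```text
8 rows of [1.67, -1.307, 0.014] [-0.098, -0.052, 4.997] | |d|mm 21.2 rot 5.0
[array([ -6.24537772,  -6.38581014, -26.7266472 ,   2.14756714,
       -59.84884256,  78.32597359])] [array([-7.83170424e+00,  2.29084736e-01, -1.89620968e+01,  3.85195147e-14,
       -7.08088185e+01,  8.08317042e+01])]
8 rows of [1.856, -0.95, 0.013] [-0.083, -0.071, 1.872] | |d|mm 20.8 rot 1.88
```

```bash
python3 -m pendant '[[[1.86,-0.95,0,-0.08,-0.07,1.87,0.8],[1.86,-0.95,0,-0.08,-0.07,1.87,0.8],[1.86,-0.95,0,-0.08,-0.07,1.87,0.8],[1.86,-0.95,0,-0.08,-0.07,1.87,0.8],[1.86,-0.95,0,-0.08,-0.07,1.87,0.8],[1.86,-0.95,0,-0.08,-0.07,1.87,0.8],[1.86,-0.95,0,-0.08,-0.07,1.87,0.8],[1.86,-0.95,0,-0.08,-0.07,1.87,0.8],[0,0,0,0,0,0,0.8],[0,0,0,0,0,0,0.8]]]'
python3 - <<'E'
from kin import *
o=ctrl.get_obs(); s=snapshot("wrist"); save(s["image"],"w18",1.5)
t=snapshot("top"); save(t["image"][120:280,70:370],"top2",2.6)
K=np.array(s["camera_matrix"]);C=campose(s,o)
S=silhouettes(s,"angle_a"); print([(x["confidence"],x["bbox"]) for x in S])
print(fitmask([(S[0]["mask"],K,C)],[CQ[0],CQ[1],.029,CQ[3],0],[0,1,2,3],[.005,.005,.005,2]))
im=overlay(s["image"],[pose(CQ[0],CQ[1],z,CQ[3]) for z in(.012,.029)],K,C,4)
b=S[0]["bbox"]; u,v=int(b[0]*4)-60,int(b[1]*4)-60
a=cv2.resize(s["image"],None,fx=4,fy=4,interpolation=cv2.INTER_CUBIC)
save(np.hstack([a[v:v+600,u:u+400],im[v:v+600,u:u+400]]),"w18z")
E
```

```text
clock: 22.43
tool_pos: [0.4097, -0.2489, 0.271]
orientation: [-90.0, 0.1, 163.0]
force: [0.6, -0.1, 0.2]
opening: 0.07
[(0.85, [227.7, 1.5, 51.0, 160.5]), (0.83, [467.2, 49.2, 44.8, 128.1])]
(array([  0.50060349,  -0.27834413,   0.02950026, -16.14495085,
         0.        ]), np.float64(0.004045551642775536))Traceback (most recent call last):
  File "<stdin>", line 10, in <module>
  File "h.py", line 5, in save
    im=cv2.cvtColor(img,cv2.COLOR_RGB2BGR)
cv2.error: OpenCV(4.12.0) /io/opencv/modules/imgproc/src/color.cpp:199: error: (-215:Assertion failed) !_src.empty() in function 'cvtColor'
```

View pics/top2.png

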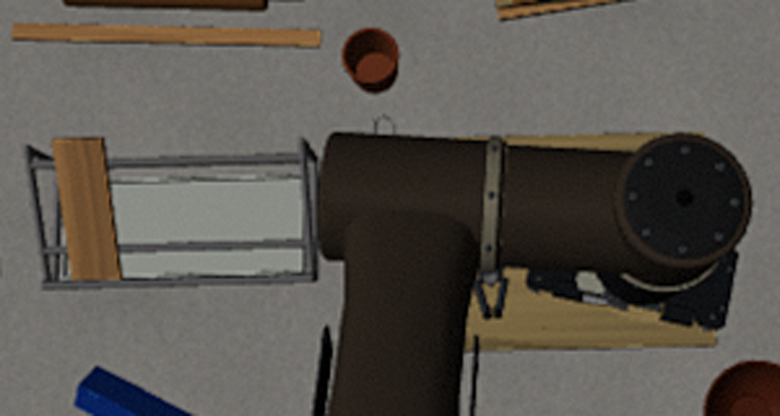

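```bash
python3 -c "
import cv2
a=cv2.imread('pics/w18.png'); cv2.imwrite('pics/w18z.png',cv2.resize(a[0:270,280:480],None,fx=2.2,fy=2.2,interpolation=cv2.INTER_CUBIC))"
```

```text
(no output)
```

View pics/w18z.png

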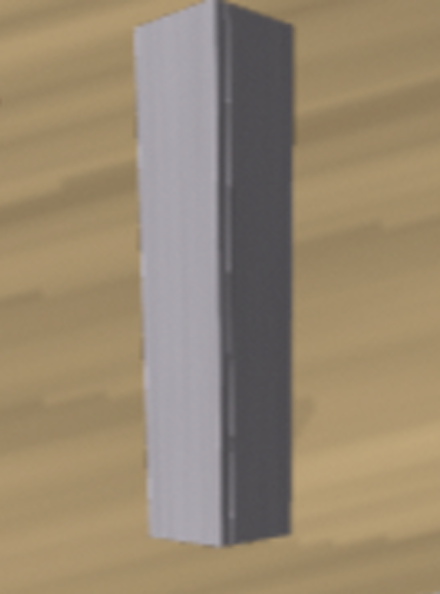

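The top piece covers the others neatly at both ends. Its free fit gives z = 29.5 mm against the ideal 29.0. The strip, cup, clamp, rib and loop show in their places, so I'm handing in.

```bash
python3 -m pendant '[[[0,-0.5,0,0,0,0,0.8],[0,0,0,0,0,0,0.8]]]'; python3 -c "
from plant import ctrl
print(ctrl.close_job())"
```

```text
clock: 22.75
tool_pos: [0.4114, -0.2494, 0.2754]
orientation: [-89.9, 0.0, 163.0]
force: [0.6, 0.7, 0.2]
opening: 0.0701
the job is handed in; nothing more can be done
None
```

Both grey angles are off the rack and nested over angle_c on the ware board. I handed the job in at 22.8 s of the 64 s allowed. It reports no verdict, so success rests on my own checks below.

**How it went:** I gripped each angle by its leg edges at mid length with the tool about 18° off the slope normal, because an elbow joint limit ruled out a square approach. The first grip on the first angle was too shallow and pushed it into the rack, so I opened, went about 6 mm deeper and gripped again. I released each angle about 5–9 mm above its nest (the second at about 5 mm) and let the V drop and centre itself.

**Last checks:**
- **Stack:** the wrist views show three even layers at the far end, with the far ends flush to within about 3 mm by eye. In the view that shows the near end, the top piece covers the ones below.
- **Top piece:** a free fit put its base line at 29.5 mm, against 29.0 mm expected for two full nestings. It lies within about 1 mm and 0.1° of the stack pose measured before the second placing.
- **Seating:** single-view height fits are only good to about 2 mm; an earlier one of the middle piece read 18.2 mm against 20.5 mm. So full seating rests mainly on the even layers and the overlay matching. I did not measure each gap.
- **Other things:** strip, cup, clamp, rib and loop look where they were, by eye only. The arm hid much of the board in the last top picture. The gripper was clear of everything, with contact force near zero.

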